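# Set out the keel chocks by height

## Task

Set the four grooved wooden keel chocks out on the black rubber pads along the batten, one standing upright on the centre cross of each pad, in order of height: the shortest next to the square steel end stop, each one after it taller, the tallest at the far end. Turn each chock so that the groove in its top runs along the row, ready for a keel to lie through all four. Do not knock over the glue bottle.

Things in the scene. Friction and masses are not known exactly. Their poses are not given: they have to be found in the camera images.
- chock_60_mid (a point): Centre (on the axis, 30 mm above the underside) of the shortest keel chock, 60 mm tall: a loose striped block of glued pine layers, 44 mm across (own x) by 40 mm (own y), standing on a plywood foot 70 (x) by 60 (y) by 12 mm thick. A groove 16 mm wide and 14 mm deep is cut in its top, running through along its own y, with a 14 mm cheek either side. Own z is up. Between 0.06 and 0.27 kg. Best taken from above across the 44 mm width, on the block above the foot.
- chock_85_mid (a point): Centre (on the axis, 42.5 mm above the underside) of the second shortest keel chock, 85 mm tall: a loose striped block of glued pine layers, 44 mm across (own x) by 40 mm (own y), standing on a plywood foot 70 (x) by 60 (y) by 12 mm thick. A groove 16 mm wide and 14 mm deep is cut in its top, running through along its own y, with a 14 mm cheek either side. Own z is up. Between 0.06 and 0.27 kg. Best taken from above across the 44 mm width, on the block above the foot.
- chock_110_mid (a point): Centre (on the axis, 55 mm above the underside) of the second tallest keel chock, 110 mm tall: a loose striped block of glued pine layers, 44 mm across (own x) by 40 mm (own y), standing on a plywood foot 70 (x) by 60 (y) by 12 mm thick. A groove 16 mm wide and 14 mm deep is cut in its top, running through along its own y, with a 14 mm cheek either side. Own z is up. Between 0.06 and 0.27 kg. Best taken from above across the 44 mm width, on the block above the foot.
- chock_135_mid (a point): Centre (on the axis, 67.5 mm above the underside) of the tallest keel chock, 135 mm tall: a loose striped block of glued pine layers, 44 mm across (own x) by 40 mm (own y), standing on a plywood foot 70 (x) by 60 (y) by 12 mm thick. A groove 16 mm wide and 14 mm deep is cut in its top, running through along its own y, with a 14 mm cheek either side. Own z is up. Between 0.06 and 0.27 kg. Best taken from above across the 44 mm width, on the block above the foot.
- pad_a: One of four identical black rubber pads lying in a row about 90 mm apart on the bench along a low wooden batten, 92 mm (own x, across the row) by 72 mm (own y, along the row) by 4 mm thick, fixed, a thin white cross marking its centre. Origin at the centre of its underside (bench level, z = 0). The letters mean nothing: any pad may be in any of the four places. The batten (24 mm wide, 18 mm high, its axis 90 mm from the row's axis) is on the side away from the robot.
- pad_b: One of four identical black rubber pads lying in a row about 90 mm apart on the bench along a low wooden batten, 92 mm (own x, across the row) by 72 mm (own y, along the row) by 4 mm thick, fixed, a thin white cross marking its centre. Origin at the centre of its underside (bench level, z = 0). The letters mean nothing: any pad may be in any of the four places. The batten (24 mm wide, 18 mm high, its axis 90 mm from the row's axis) is on the side away from the robot.
- pad_c: One of four identical black rubber pads lying in a row about 90 mm apart on the bench along a low wooden batten, 92 mm (own x, across the row) by 72 mm (own y, along the row) by 4 mm thick, fixed, a thin white cross marking its centre. Origin at the centre of its underside (bench level, z = 0). The letters mean nothing: any pad may be in any of the four places. The batten (24 mm wide, 18 mm high, its axis 90 mm from the row's axis) is on the side away from the robot.
- pad_d: One of four identical black rubber pads lying in a row about 90 mm apart on the bench along a low wooden batten, 92 mm (own x, across the row) by 72 mm (own y, along the row) by 4 mm thick, fixed, a thin white cross marking its centre. Origin at the centre of its underside (bench level, z = 0). The letters mean nothing: any pad may be in any of the four places. The batten (24 mm wide, 18 mm high, its axis 90 mm from the row's axis) is on the side away from the robot.
- end_stop: Fixed square bright steel post, 34 by 34 mm and 70 mm high, on a 60 by 40 by 10 mm foot, standing in line with the pads at one end of the row, about 90 mm beyond the centre of the nearest pad (the other end has only a low round wooden dog, 30 mm across and 18 mm high). Origin at the centre of its underside.
- glue_mid (a point): Centre (52 mm above the bench) of the white glue bottle, 46 mm across, 105 mm tall, loose, standing among the chocks. To be left standing; own z is up.
Mind the look-alikes: they are no part of the job. Leave any blue or green look-alike of the pad_c alone.

How it is judged (in metres and radians):
At the end, for the whole second after the job is handed in: Each chock stands upright (within 0.08 rad), released and at rest on its pad, its centre within 13 mm of the pad's centre and its groove within 0.21 rad of the row's direction (either way round); counted from the steel end stop the chocks are 60, 85, 110 and 135 mm tall; the glue bottle stands (((horizontal distance between chock_60_mid and pad_a below 0.013 m and angle between the y axis of chock_60_mid and the y axis of pad_a, either way round below 0.21 rad) or (horizontal distance between chock_60_mid and pad_b below 0.013 m and angle between the y axis of chock_60_mid and the y axis of pad_b, either way round below 0.21 rad) or (horizontal distance between chock_60_mid and pad_c below 0.013 m and angle between the y axis of chock_60_mid and the y axis of pad_c, either way round below 0.21 rad) or (horizontal distance between chock_60_mid and pad_d below 0.013 m and angle between the y axis of chock_60_mid and the y axis of pad_d, either way round below 0.21 rad)) and horizontal distance between chock_60_mid and end_stop between 0.055 and 0.125 m and angle between each of chock_60_mid, chock_85_mid, chock_110_mid, chock_135_mid's own z axis and vertical below 0.08 rad and height (world z) of chock_60_mid below 0.042 m and linear speed of each of chock_60, chock_85, chock_110, chock_135 below 0.02 m/s and angular speed of each of chock_60, chock_85, chock_110, chock_135 below 0.2 rad/s and ((horizontal distance between chock_85_mid and pad_a below 0.013 m and angle between the y axis of chock_85_mid and the y axis of pad_a, either way round below 0.21 rad) or (horizontal distance between chock_85_mid and pad_b below 0.013 m and angle between the y axis of chock_85_mid and the y axis of pad_b, either way round below 0.21 rad) or (horizontal distance between chock_85_mid and pad_c below 0.013 m and angle between the y axis of chock_85_mid and the y axis of pad_c, either way round below 0.21 rad) or (horizontal distance between chock_85_mid and pad_d below 0.013 m and angle between the y axis of chock_85_mid and the y axis of pad_d, either way round below 0.21 rad)) and horizontal distance between chock_85_mid and end_stop between 0.145 and 0.215 m and height (world z) of chock_85_mid below 0.0545 m and ((horizontal distance between chock_110_mid and pad_a below 0.013 m and angle between the y axis of chock_110_mid and the y axis of pad_a, either way round below 0.21 rad) or (horizontal distance between chock_110_mid and pad_b below 0.013 m and angle between the y axis of chock_110_mid and the y axis of pad_b, either way round below 0.21 rad) or (horizontal distance between chock_110_mid and pad_c below 0.013 m and angle between the y axis of chock_110_mid and the y axis of pad_c, either way round below 0.21 rad) or (horizontal distance between chock_110_mid and pad_d below 0.013 m and angle between the y axis of chock_110_mid and the y axis of pad_d, either way round below 0.21 rad)) and horizontal distance between chock_110_mid and end_stop between 0.235 and 0.305 m and height (world z) of chock_110_mid below 0.067 m and ((horizontal distance between chock_135_mid and pad_a below 0.013 m and angle between the y axis of chock_135_mid and the y axis of pad_a, either way round below 0.21 rad) or (horizontal distance between chock_135_mid and pad_b below 0.013 m and angle between the y axis of chock_135_mid and the y axis of pad_b, either way round below 0.21 rad) or (horizontal distance between chock_135_mid and pad_c below 0.013 m and angle between the y axis of chock_135_mid and the y axis of pad_c, either way round below 0.21 rad) or (horizontal distance between chock_135_mid and pad_d below 0.013 m and angle between the y axis of chock_135_mid and the y axis of pad_d, either way round below 0.21 rad)) and horizontal distance between chock_135_mid and end_stop between 0.325 and 0.395 m and height (world z) of chock_135_mid below 0.0795 m and angle between glue_mid's own z axis and vertical below 0.3 rad); the robot touches nothing.
It fails at once if the glue bottle is knocked over (angle between glue_mid's own z axis and vertical above 0.5 rad).
It also fails if it takes over 96 s, if anything falls off the work surface, if the arm or the gripper's body presses on something with over 40 N, if the wrist force passes 120 N, or if a joint passes its speed limit or range.

## Robot

A 6-joint arm with a two-finger parallel gripper is mounted at the origin on the work surface. World frame = base frame: x ahead of the robot, y to its left, z up, the work surface at z = 0. Lengths are in m, angles in degrees, forces in N, time in s.
With the tool pointing down it reaches from about 0.325 to 0.775 m from the base axis. Payload 9.3 kg.
Tool frame: the origin (TCP) lies on the centre line of the jaws, within the pads' length; the fingertips stand 8 mm ahead of it and the grasp point (between the pads) lies 11 mm behind it; z points along the fingers, y is the direction in which the jaws open and shut (so a half turn about z gives the same grasp; the last joint's range is limited). The gripper opens to 85 mm and grips with 20 to 120 N. Pads are 22 mm wide; open, the fingers measure 114 mm over their backs; the gripper's body (76 mm by 85 mm) begins 54 mm behind the grasp point. The pads swing forward as they close: fully open they stand 13 mm farther back than shut.
Start: joints at [68.09, 14.817, 1.232, 76.415, 0, 81.257], TCP at [0.125, 0.536, 0.239] pointing down, gripper open.
Joint ranges: [-174.27, 174.27], [-52.1, 104.24], [-59.71, 78.15], [-110.17, 111.67], [-87.03, 83.33], [-180, 180]. Speed limits (degrees/s): [127.2, 127.2, 159.86, 180, 180, 180].

## Interface

Orientations are given as a 3x3 rotation matrix whose columns are the frame's x, y, z axes.
In Python, from rig import robot gives the robot as it stands.
- The arm moves only by the shell command python3 -m jog 'ROWS' [FORCE]. ROWS is JSON, a list of rows, each an object with "delta_rot": the turn, a rotation vector about the tool's x, y, z in units of 6 degrees (1.0 is 6 degrees), a list of three; "offset": the shift along the tool's x, y, z in units of 30 mm (1.0 is 30 mm), a list of three; "hand": the closure, from 0 (fully open) to 1 (shut). A call has 1 to 8 rows; each row shifts and turns the commanded pose from where the row before left it, along the tool's axes as they then stand; what a row does not reach is not made up. A row lasts 1/12 s, in which the tool goes at most 41.7 mm and 7.16 degrees, less where a joint would pass 70% of its speed; a pose out of reach is approached as far as the arm can. A call is refused whole if a number of a shift passes 1 or a number of a turn 1, either way. A call with a gripper value outside its range is refused whole. The fingers move at their own pace and stop on an object; FORCE is the grip in N (left out, the last holds). Time passes only in rows, so rows that do not move let the fingers close. It gives the time, the measured TCP pose, the force and the opening at its end, in the units of the state.
- robot.read_state(): the state, without advancing time (a new reading comes with each control period).
- robot.capture(name): name is "scene" or "top" or "wrist"; returns the picture (384x512x3 uint8, red, green, blue); there is no depth.
- robot.camera_model(name): a dict with "K" (3x3 intrinsics, pixels), "extrinsics" (4x4, takes a point from world to camera coordinates). Camera axes: x right, y down, z forward; pixel columns grow to the right and rows downward; lengths in m; the calibration is good to about 2 mm. A picture is of the moment at which its call begins: read the wrist's pose just before it. camera_model takes no time and is no camera call; for the wrist camera it gives the pose at the moment of the call.
- robot.job_done(): hands the job in, once; it reports no verdict.
Trained networks look in the newest picture that a camera, given by its name, has taken for a name from the list of things; names that differ only in an ending like _2 or _b are one class to them, and where a whole thing is asked for, a point or a joint stands for the part that bears it (a point fixed in the world has none). Each returns a list of dicts, best first, with "score" (0 to 1); they miss things now and then, are a little off and sometimes report something else, mostly with a low value. They report only what shows in the picture. A call takes as long as a camera call. They do not tell look-alikes from the thing itself.
- robot.spot_in(camera, target): "centre" ([x, y, z] in m, in world coordinates, good to about 4 mm: the middle of the surface that is visible of it).
The state is a dict: "clock": time; "joint_positions": joint angles; "qvel": joint speeds; "joint_efforts": joint torques, N m; "eef_pos": TCP position; "tool_rot": TCP orientation; "wrist_force": force on the tool from outside, world axes, zero at the start; "ft_torque": the same for the moment, N m; "finger_gap": finger opening in m.
Only numpy, scipy, OpenCV 4.12 (cv2) and the standard library are available. Lean on these libraries where they do the work, as an engineer would, in place of code of your own. Each camera call takes 0.05 s, during which the arm holds its last target.

## Working session

There is one attempt and no reset: what is moved stays moved. The work goes in short steps, Python scripts to look and compute and a shell command to move; the robot and the scene stay as the last step left them, time stands still between calls to the robot, and variables do not carry over. Pictures are saved under pics/ and viewed, and the job is handed in when it is done.

```bash
ls; mkdir -p pics; python3 - <<'E'
from rig import robot
import cv2,numpy as np
s=robot.read_state();print(s)
for n in("scene","top","wrist"):
    im=robot.capture(n);cv2.imwrite(f"pics/{n}0.png",im[:,:,::-1])
    m=robot.camera_model(n);print(n,np.round(m["K"],1).tolist(),np.round(m["extrinsics"],3).tolist())
E
```

```text
pics
{'clock': 0.0, 'joint_positions': array([6.80889335e+01, 1.48502885e+01, 1.18730377e+00, 7.64153868e+01,
       1.93814136e-03, 8.12558558e+01]), 'qvel': array([-0.09993664, -0.0823018 , -0.02088233, -0.0021802 , -0.0065986 ,
        0.05016407]), 'joint_efforts': array([-1.04687275e-03, -5.55643952e+01,  3.44531786e+01,  1.36707173e-02,
       -1.88806448e-04, -1.07231668e-05]), 'eef_pos': array([0.12517814, 0.53527107, 0.23865379]), 'tool_rot': array([[-9.73710500e-01,  2.27788428e-01, -5.41816001e-04],
       [ 2.27788945e-01,  9.73709720e-01, -1.25640948e-03],
       [ 2.41375966e-04, -1.34679880e-03, -9.99999064e-01]]), 'wrist_force': array([-0.45090816, -0.10468688, -0.50936628]), 'ft_torque': array([ 0.02815809, -0.01648609, -0.01488298]), 'finger_gap': 0.0854328687343768}
scene [[449.8, 0.0, 251.2], [0.0, 449.8, 186.8], [0.0, 0.0, 1.0]] [[0.38, 0.925, 0.007, -0.105], [0.751, -0.304, -0.585, -0.313], [-0.539, 0.228, -0.811, 1.532], [0.0, 0.0, 0.0, 1.0]]
top [[361.0, 0.0, 256.7], [0.0, 361.0, 191.8], [0.0, 0.0, 1.0]] [[-0.025, -1.0, -0.017, -0.044], [-0.995, 0.026, -0.098, 0.465], [0.098, 0.014, -0.995, 1.086], [0.0, 0.0, 0.0, 1.0]]
wrist [[267.4, 0.0, 260.1], [0.0, 267.4, 196.3], [0.0, 0.0, 1.0]] [[0.227, 0.974, -0.0, -0.551], [0.931, -0.217, 0.294, -0.039], [0.286, -0.067, -0.956, 0.379], [0.0, 0.0, 0.0, 1.0]]
```

View pics/scene0.png

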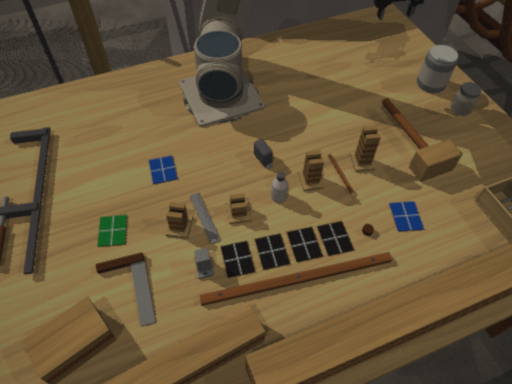

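View pics/top0.png

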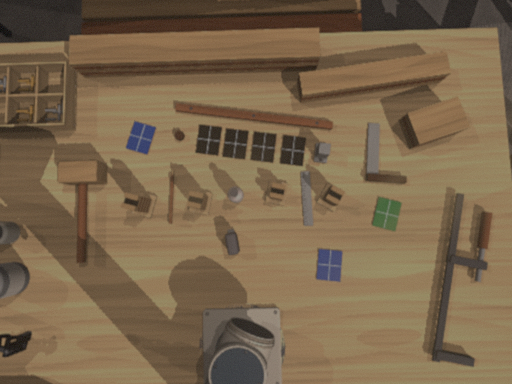

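View pics/wrist0.png

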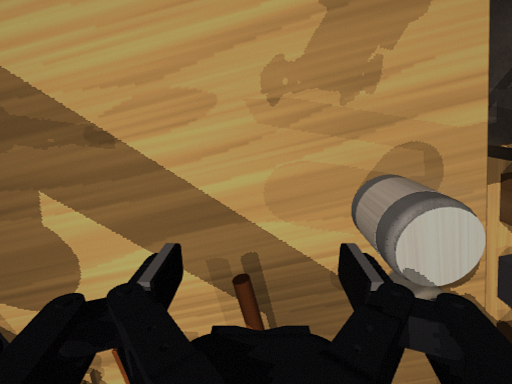

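The scene view shows the chocks at (178,220), (239,207), (313,168) and (368,148), with the glue at (280,188). The pads run from (238,258) to (335,238) and the steel stop is at (204,263). In the top view the pads are at (208..293,145), the stop is at (322,151), and the chocks are at (332,195), (278,190), (199,200) and (139,204). I'll enlarge these and measure.

```bash
cat > h.py <<'E'
import numpy as np,cv2
from rig import robot
def proj(n,P,m=None):
    m=m or robot.camera_model(n);E=np.array(m["extrinsics"]);K=np.array(m["K"])
    p=E[:3,:3]@np.array(P,float)+E[:3,3];q=K@p;return q[:2]/q[2]
def back(n,uv,z,m=None):
    m=m or robot.camera_model(n);E=np.array(m["extrinsics"]);K=np.array(m["K"])
    R=E[:3,:3];C=-R.T@E[:3,3];d=R.T@np.linalg.solve(K,[uv[0],uv[1],1.]);return C+d*(z-C[2])/d[2]
E
python3 - <<'E'
from h import *
a=cv2.imread("pics/top0.png")[110:225,110:360];cv2.imwrite("pics/top0c.png",cv2.resize(a,None,fx=3.2,fy=3.2,interpolation=cv2.INTER_CUBIC))
a=cv2.imread("pics/scene0.png")[120:290,150:400];cv2.imwrite("pics/scene0c.png",cv2.resize(a,None,fx=3.2,fy=3.2,interpolation=cv2.INTER_CUBIC))
for t in ["chock_60_mid","chock_85_mid","chock_110_mid","chock_135_mid","pad_a","end_stop","glue_mid"]:
    for c in("top","scene"):
        print(c,t,[(np.round(d["centre"],3).tolist(),round(d["score"],2)) for d in robot.spot_in(c,t)])
E
```

```text
top chock_60_mid [([0.456, -0.119, 0.013], 0.58)]
scene chock_60_mid [([0.483, -0.124, 0.028], 0.77)]
top chock_85_mid [([0.443, -0.279, 0.067], 0.55), ([0.596, -0.173, 0.006], 0.2)]
scene chock_85_mid [([0.457, -0.284, 0.048], 0.63)]
top chock_110_mid [([0.437, 0.109, 0.076], 0.76), ([0.442, -0.276, 0.068], 0.22)]
scene chock_110_mid [([0.459, 0.111, 0.063], 0.95)]
top chock_135_mid [([0.435, 0.281, 0.084], 0.77)]
scene chock_135_mid [([0.457, 0.286, 0.076], 0.75)]
top pad_a [([0.238, -0.273, 0.001], 0.96), ([0.638, 0.091, 0.005], 0.93), ([0.613, -0.081, 0.005], 0.93), ([0.388, -0.454, 0.0], 0.73), ([0.595, -0.173, 0.005], 0.71), ([0.65, 0.311, 0.005], 0.56)]
scene pad_a [([0.655, 0.309, 0.0], 0.95), ([0.392, -0.454, 0.001], 0.87), ([0.599, -0.174, 0.008], 0.8), ([0.616, -0.08, 0.005], 0.73), ([0.639, 0.094, 0.005], 0.61), ([0.629, 0.011, 0.005], 0.57), ([0.46, -0.288, 0.046], 0.49)]
top end_stop [([0.578, -0.256, 0.052], 0.66)]
scene end_stop [([0.601, -0.261, 0.052], 0.81)]
top glue_mid [([0.46, 0.011, 0.077], 0.55)]
scene glue_mid [([0.469, 0.007, 0.068], 0.74)]
```

View pics/top0c.png

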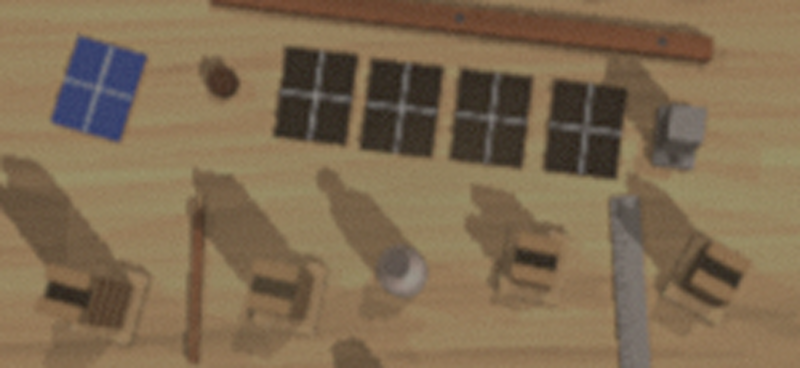

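View pics/scene0c.png

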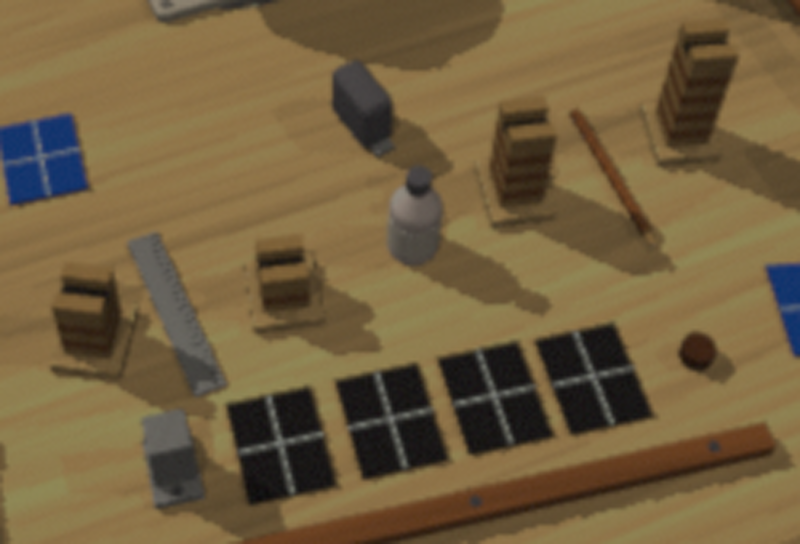

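```bash
cat >> h.py <<'E'
def wire(h):
    L=[]
    def rect(a,b,z): 
        c=[(a,b,z),(-a,b,z),(-a,-b,z),(a,-b,z)]
        return [(c[i],c[(i+1)%4]) for i in range(4)]
    f=rect(.035,.03,.012);t=rect(.022,.02,h)
    g=[((s*.008,-.02,h),(s*.008,.02,h)) for s in(-1,1)]
    return f,t+g
def place(P,x,y,a,z0=0):
    c,s=np.cos(a),np.sin(a);P=np.array(P);return np.array([x+c*P[0]-s*P[1],y+s*P[0]+c*P[1],P[2]+z0])
def fitch(h,x0,y0,a0,ims,z0=0,w=None):
    from scipy.ndimage import map_coordinates
    G={}
    for n,(im,m) in ims.items():
        g=cv2.GaussianBlur(cv2.cvtColor(im,cv2.COLOR_RGB2GRAY),(0,0),1.2).astype(float)
        G[n]=(np.hypot(cv2.Sobel(g,cv2.CV_64F,1,0),cv2.Sobel(g,cv2.CV_64F,0,1)),m)
    f,t=wire(h)
    def cost(p):
        s=0
        for n,(g,m) in G.items():
            pts=[]
            for A,B in f+t:
                A=place(A,*p,z0);B=place(B,*p,z0)
                pts+= [proj(n,A+(B-A)*k,m) for k in np.linspace(.05,.95,12)]
            pts=np.array(pts);s-=np.minimum(map_coordinates(g,[pts[:,1],pts[:,0]],order=1),120).mean()
        return s
    from scipy.optimize import differential_evolution
    r=differential_evolution(cost,[(x0-.025,x0+.025),(y0-.025,y0+.025),(a0-.5,a0+.5)],popsize=8,maxiter=18,seed=1,tol=1e-6)
    return r.x,r.fun
def draw(im,n,h,p,m,z0=0,k=1):
    for S,c in zip(wire(h),((0,255,255),(255,0,255))):
        for A,B in S:
            a,b=[tuple(int(round(v)) for v in (proj(n,place(q,*p,z0),m)+.5)*k-.5) for q in(A,B)]
            cv2.line(im,a,b,c,1)
E
cat > fit0.py <<'E'
from h import *
ims={}
for n in("top","scene"): ims[n]=(cv2.imread(f"pics/{n}0.png")[:,:,::-1].copy(),robot.camera_model(n))
for nm,off,px in(("top",(110,110),[(319,97),(405,108),(492,118),(586,130)]),("scene",(150,120),[(594,378),(496,398),(391,419),(280,443)])):
    for p in px: print(nm,np.round(back(nm,((p[0]+.5)/3.2-.5+off[0],(p[1]+.5)/3.2-.5+off[1]),.004),4))
big={n:cv2.resize(ims[n][0],None,fx=5,fy=5,interpolation=cv2.INTER_CUBIC)[:,:,::-1].copy() for n in ims}
raw={n:big[n].copy() for n in ims}
tiles=[]
for h,x,y,a in((.06,.475,-.124,-.1),(.085,.455,-.284,-.6),(.11,.455,.112,-.1),(.135,.455,.286,-.1)):
    p,f=fitch(h,x,y,a,ims);print(h,np.round(p,4),np.degrees(p[2]).round(1),round(f,1))
    row=[]
    for n in ims:
        draw(big[n],n,h,p,ims[n][1],k=5)
        u=(proj(n,(p[0],p[1],h/2),ims[n][1])*5).astype(int)
        for B in(raw,big): row.append(cv2.resize(B[n][u[1]-140:u[1]+140,u[0]-140:u[0]+140],(195,195)))
    tiles.append(np.hstack(row))
cv2.imwrite("pics/fit_a.png",np.vstack(tiles[:2]));cv2.imwrite("pics/fit_b.png",np.vstack(tiles[2:]))
E
python3 fit0.py
```

```text
top [0.6347 0.0906 0.004 ]
top [0.6211 0.0054 0.004 ]
top [ 0.6086 -0.0804  0.004 ]
top [ 0.594  -0.1726  0.004 ]
scene [0.6392 0.094  0.004 ]
scene [0.6252 0.0095 0.004 ]
scene [ 0.6102 -0.0792  0.004 ]
scene [ 0.5962 -0.1715  0.004 ]
0.06 [ 0.4758 -0.1224 -0.2368] -13.6 -129.8
0.085 [ 0.4476 -0.2785 -0.5994] -34.3 -144.3
0.11 [ 0.4525  0.1144 -0.2758] -15.8 -109.1
0.135 [ 0.4488  0.2892 -0.2878] -16.5 -118.2
```

View pics/fit_a.png

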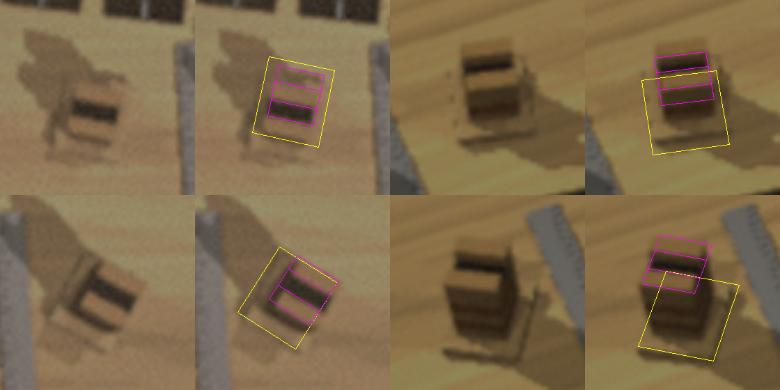

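View pics/fit_b.png

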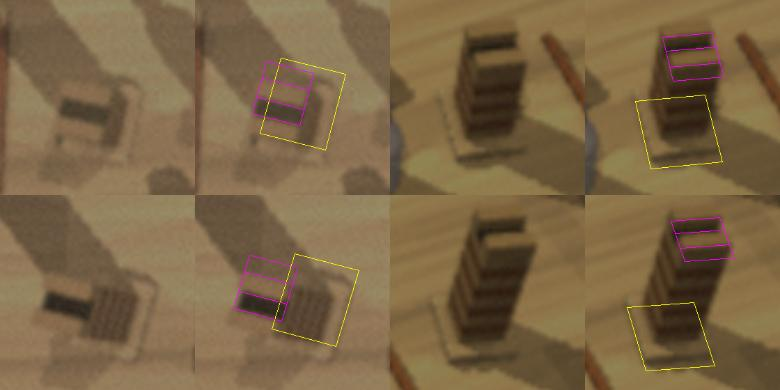

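```bash
sed -i 's/(x0-.025,x0+.025),(y0-.025,y0+.025),(a0-.5,a0+.5)/(x0-.012,x0+.012),(y0-.012,y0+.012),(a0-.25,a0+.25)/; s/,120).mean/,250).mean/' h.py
sed -i 's/(.06,.475,-.124,-.1),(.085,.455,-.284,-.6),(.11,.455,.112,-.1),(.135,.455,.286,-.1)/(.06,.463,-.122,-.12),(.085,.442,-.28,-.6),(.11,.442,.112,-.12),(.135,.436,.288,-.15)/' fit0.py; python3 fit0.py
```

```text
top [0.6347 0.0906 0.004 ]
top [0.6211 0.0054 0.004 ]
top [ 0.6086 -0.0804  0.004 ]
top [ 0.594  -0.1726  0.004 ]
scene [0.6392 0.094  0.004 ]
scene [0.6252 0.0095 0.004 ]
scene [ 0.6102 -0.0792  0.004 ]
scene [ 0.5962 -0.1715  0.004 ]
0.06 [ 0.475  -0.123  -0.2601] -14.9 -131.4
0.085 [ 0.4475 -0.2785 -0.607 ] -34.8 -148.5
0.11 [ 0.4526  0.1143 -0.2731] -15.6 -109.2
0.135 [ 0.4346  0.2912 -0.2312] -13.2 -116.3
```

View pics/fit_a.png

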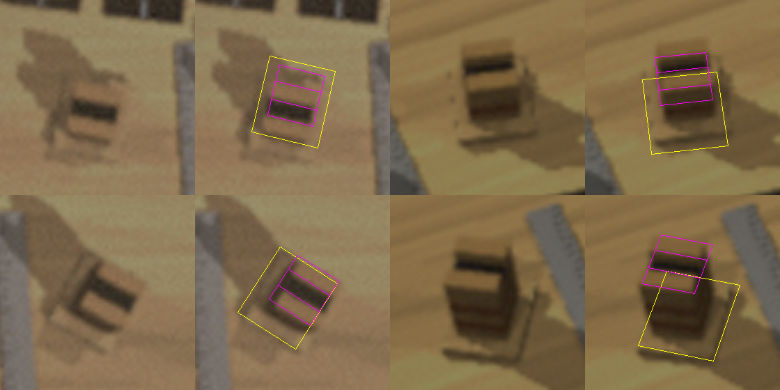

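View pics/fit_b.png

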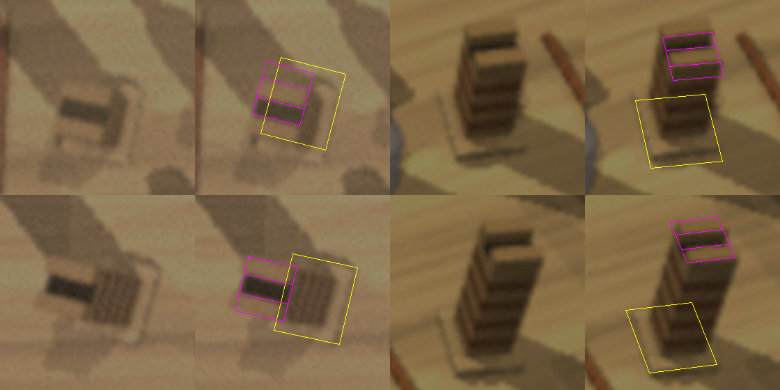

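```bash
python3 - <<'E'
from h import *
s=robot.read_state();m=robot.camera_model("wrist");E=np.array(m["extrinsics"]);R=s["tool_rot"]
C=-E[:3,:3].T@E[:3,3];print("cam in tool",np.round(R.T@(C-s["eef_pos"]),3),"axis in tool",np.round(R.T@E[2,:3],3), s["clock"])
for uv in((260,20),(260,130),(260,196),(260,260),(0,130),(511,130)):
    print(uv,np.round(R.T@(back("wrist",uv,0.03)-s["eef_pos"]),3))
E
```

```text
cam in tool [ 0.075  0.001 -0.135] axis in tool [-0.294  0.001  0.956] 0.85
(260, 20) [0.175 0.001 0.209]
(260, 130) [0.056 0.001 0.209]
(260, 196) [-0.031  0.001  0.209]
(260, 260) [-0.128  0.001  0.209]
(0, 130) [ 0.055 -0.324  0.209]
(511, 130) [0.056 0.315 0.209]
```

```bash
cat > plan.py <<'E'
import sys,math
from h import *
# plan.py x y z yawdeg n
x,y,z,yw=map(float,sys.argv[1:5]);n=int(sys.argv[5]) if len(sys.argv)>5 else 0
s=robot.read_state();R=s["tool_rot"];p=s["eef_pos"]
cy=math.degrees(math.atan2(R[1,1],R[0,1]));d=(yw-cy+90)%180-90
D=np.array([x,y,z])-p
a=math.radians(cy);
if not n: n=max(math.ceil(abs(d)/6),math.ceil(np.linalg.norm(D)/.029),1)
# choose n so every component <=1
while 1:
    rows=[];b=a
    for i in range(n):
        ty=np.array([math.cos(b),math.sin(b),0]);tx=np.array([-math.sin(b),math.cos(b),0])
        q=D/n/.03;rows.append((q@tx,q@ty,-q[2],-d/n/6));b+=math.radians(d/n)
    if np.abs(rows).max()<=1: break
    n+=1
tilt=math.degrees(math.acos(min(1,-R[2,2])))
print("at",np.round(p,4),"yaw",round(cy,2),"tilt",round(tilt,2),"gap",round(s["finger_gap"],4),"F",np.round(s["wrist_force"],1),"t",round(s["clock"],2),"n",n,"dyaw",round(d,1))
for r in rows: print("  off [%.2f,%.2f,%.2f] rz %.2f"%r)
E
python3 plan.py .53 .17 .24 -8 20
```

```text
at [0.1253 0.5355 0.2393] yaw 76.83 tilt 0.0 gap 0.0854 F [ 0.3 -0.5 -0.1] t 0.85 n 20 dyaw -84.8
  off [-0.80,-0.44,-0.00] rz 0.71
  off [-0.83,-0.38,-0.00] rz 0.71
  off [-0.85,-0.32,-0.00] rz 0.71
  off [-0.87,-0.25,-0.00] rz 0.71
  off [-0.89,-0.19,-0.00] rz 0.71
  off [-0.90,-0.12,-0.00] rz 0.71
  off [-0.91,-0.06,-0.00] rz 0.71
  off [-0.91,0.01,-0.00] rz 0.71
  off [-0.91,0.08,-0.00] rz 0.71
  off [-0.90,0.15,-0.00] rz 0.71
  off [-0.88,0.21,-0.00] rz 0.71
  off [-0.87,0.28,-0.00] rz 0.71
  off [-0.84,0.34,-0.00] rz 0.71
  off [-0.82,0.40,-0.00] rz 0.71
  off [-0.78,0.46,-0.00] rz 0.71
  off [-0.75,0.52,-0.00] rz 0.71
  off [-0.71,0.57,-0.00] rz 0.71
  off [-0.66,0.62,-0.00] rz 0.71
  off [-0.61,0.67,-0.00] rz 0.71
  off [-0.56,0.71,-0.00] rz 0.71
```

```bash
python3 -m jog '[{"offset":[-0.8,-0.44,0],"delta_rot":[0,0,0.71],"hand":0},{"offset":[-0.83,-0.38,0],"delta_rot":[0,0,0.71],"hand":0},{"offset":[-0.85,-0.32,0],"delta_rot":[0,0,0.71],"hand":0},{"offset":[-0.87,-0.25,0],"delta_rot":[0,0,0.71],"hand":0},{"offset":[-0.89,-0.19,0],"delta_rot":[0,0,0.71],"hand":0},{"offset":[-0.9,-0.12,0],"delta_rot":[0,0,0.71],"hand":0},{"offset":[-0.91,-0.06,0],"delta_rot":[0,0,0.71],"hand":0},{"offset":[-0.91,0.01,0],"delta_rot":[0,0,0.71],"hand":0}]'
python3 -m jog '[{"offset":[-0.91,0.08,0],"delta_rot":[0,0,0.71],"hand":0},{"offset":[-0.9,0.15,0],"delta_rot":[0,0,0.71],"hand":0},{"offset":[-0.88,0.21,0],"delta_rot":[0,0,0.71],"hand":0},{"offset":[-0.87,0.28,0],"delta_rot":[0,0,0.71],"hand":0},{"offset":[-0.84,0.34,0],"delta_rot":[0,0,0.71],"hand":0},{"offset":[-0.82,0.4,0],"delta_rot":[0,0,0.71],"hand":0},{"offset":[-0.78,0.46,0],"delta_rot":[0,0,0.71],"hand":0},{"offset":[-0.75,0.52,0],"delta_rot":[0,0,0.71],"hand":0}]'
python3 -m jog '[{"offset":[-0.71,0.57,0],"delta_rot":[0,0,0.71],"hand":0},{"offset":[-0.66,0.62,0],"delta_rot":[0,0,0.71],"hand":0},{"offset":[-0.61,0.67,0],"delta_rot":[0,0,0.71],"hand":0},{"offset":[-0.56,0.71,0],"delta_rot":[0,0,0.71],"hand":0},{"offset":[0,0,0],"delta_rot":[0,0,0],"hand":0},{"offset":[0,0,0],"delta_rot":[0,0,0],"hand":0}]'
cat > shot.py <<'E'
import sys,pickle
from h import *
k=sys.argv[1];m=robot.camera_model("wrist");im=robot.capture("wrist")
cv2.imwrite(f"pics/w{k}.png",im[:,:,::-1]);pickle.dump((im,m),open(f"w{k}.pkl","wb"))
E
python3 shot.py 1; python3 plan.py .53 0.02 .24 -8
```

```text
clock: 1.52
eef_pos: [0.2879, 0.3879, 0.2395]
tool_rot: [[-0.676, 0.737, 0.0], [0.737, 0.676, 0.0], [-0.0, 0.0, -1.0]]
wrist_force: [0.9, 0.8, 0.6]
finger_gap: 0.085
clock: 2.18
eef_pos: [0.4496, 0.2409, 0.2394]
tool_rot: [[-0.147, 0.989, 0.0], [0.989, 0.147, 0.0], [0.0, 0.0, -1.0]]
wrist_force: [-0.2, 1.0, -0.4]
finger_gap: 0.0856
clock: 2.68
eef_pos: [0.5297, 0.1677, 0.2388]
tool_rot: [[0.147, 0.989, -0.001], [0.989, -0.147, -0.0], [-0.0, -0.001, -1.0]]
wrist_force: [0.0, 0.1, -0.1]
finger_gap: 0.0853
at [0.529  0.1684 0.239 ] yaw -8.37 tilt 0.05 gap 0.0857 F [-0.9  0.5 -0.3] t 2.73 n 6 dyaw 0.4
  off [-0.81,0.13,-0.01] rz -0.01
  off [-0.81,0.12,-0.01] rz -0.01
  off [-0.82,0.12,-0.01] rz -0.01
  off [-0.82,0.12,-0.01] rz -0.01
  off [-0.82,0.12,-0.01] rz -0.01
  off [-0.82,0.12,-0.01] rz -0.01
```

View pics/w1.png

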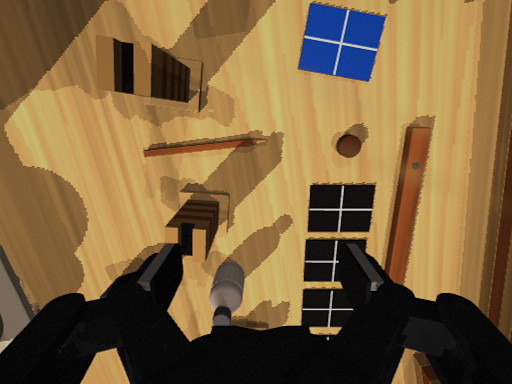

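The first wrist view shows the 135 chock at (150,75), the 110 at (200,220), the glue at (228,290), and pad crosses at (342,209), (336,261) and (330,308). I'll carry on along the row.

```bash
python3 -m jog '[{"offset":[-0.81,0.13,0],"delta_rot":[0,0,0],"hand":0},{"offset":[-0.81,0.12,0],"delta_rot":[0,0,0],"hand":0},{"offset":[-0.82,0.12,0],"delta_rot":[0,0,0],"hand":0},{"offset":[-0.82,0.12,0],"delta_rot":[0,0,0],"hand":0},{"offset":[-0.82,0.12,0],"delta_rot":[0,0,0],"hand":0},{"offset":[-0.82,0.12,0],"delta_rot":[0,0,0],"hand":0},{"offset":[0,0,0],"delta_rot":[0,0,0],"hand":0},{"offset":[0,0,0],"delta_rot":[0,0,0],"hand":0}]'
python3 shot.py 2; python3 plan.py .53 -0.2 .24 -8 8
```

```text
clock: 3.4
eef_pos: [0.5288, 0.0201, 0.2396]
tool_rot: [[0.146, 0.989, 0.0], [0.989, -0.146, 0.0], [0.0, 0.0, -1.0]]
wrist_force: [-0.1, 0.3, -0.3]
finger_gap: 0.0855
at [0.5289 0.0207 0.2396] yaw -8.33 tilt 0.03 gap 0.0855 F [-0.4 -0.1  0.4] t 3.45 n 8 dyaw 0.3
  off [-0.91,0.14,-0.00] rz -0.01
  off [-0.91,0.14,-0.00] rz -0.01
  off [-0.91,0.14,-0.00] rz -0.01
  off [-0.91,0.14,-0.00] rz -0.01
  off [-0.91,0.14,-0.00] rz -0.01
  off [-0.91,0.13,-0.00] rz -0.01
  off [-0.91,0.13,-0.00] rz -0.01
  off [-0.91,0.13,-0.00] rz -0.01
```

View pics/w2.png

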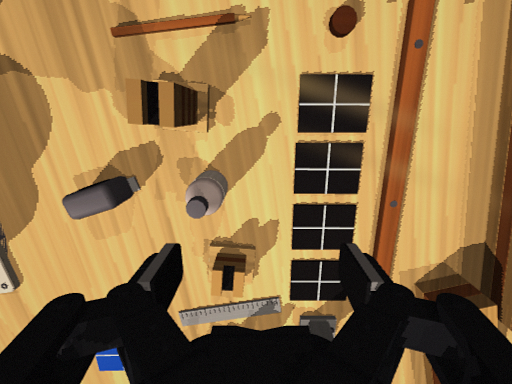

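The second view shows all four pad crosses, at (335,103), (329,168), (324,227) and (320,279). The 110 chock is at (165,103), the glue at (207,193), and the 60 chock at (230,270).

```bash
python3 -m jog '[{"offset":[-0.91,0.14,0],"delta_rot":[0,0,0],"hand":0},{"offset":[-0.91,0.14,0],"delta_rot":[0,0,0],"hand":0},{"offset":[-0.91,0.14,0],"delta_rot":[0,0,0],"hand":0},{"offset":[-0.91,0.14,0],"delta_rot":[0,0,0],"hand":0},{"offset":[-0.91,0.14,0],"delta_rot":[0,0,0],"hand":0},{"offset":[-0.91,0.13,0],"delta_rot":[0,0,0],"hand":0},{"offset":[-0.91,0.13,0],"delta_rot":[0,0,0],"hand":0},{"offset":[-0.91,0.13,0],"delta_rot":[0,0,0],"hand":0}]'
python3 -m jog '[{"offset":[0,0,0],"delta_rot":[0,0,0],"hand":0},{"offset":[0,0,0],"delta_rot":[0,0,0],"hand":0}]'
python3 shot.py 3; python3 plan.py .53 -0.33 .24 -8 5
```

```text
clock: 4.12
eef_pos: [0.5302, -0.2003, 0.2395]
tool_rot: [[0.143, 0.99, 0.0], [0.99, -0.143, 0.0], [0.0, 0.0, -1.0]]
wrist_force: [-0.4, 0.1, 0.7]
finger_gap: 0.0851
clock: 4.28
eef_pos: [0.5301, -0.2004, 0.239]
tool_rot: [[0.146, 0.989, -0.0], [0.989, -0.146, 0.001], [0.001, -0.0, -1.0]]
wrist_force: [0.6, 0.1, 0.3]
finger_gap: 0.0854
at [ 0.5301 -0.1996  0.2392] yaw -8.32 tilt 0.04 gap 0.0856 F [ 0.7 -0.6 -0.1] t 4.33 n 5 dyaw 0.3
  off [-0.86,0.12,-0.01] rz -0.01
  off [-0.86,0.12,-0.01] rz -0.01
  off [-0.86,0.12,-0.01] rz -0.01
  off [-0.86,0.12,-0.01] rz -0.01
  off [-0.86,0.12,-0.01] rz -0.01
```

View pics/w3.png

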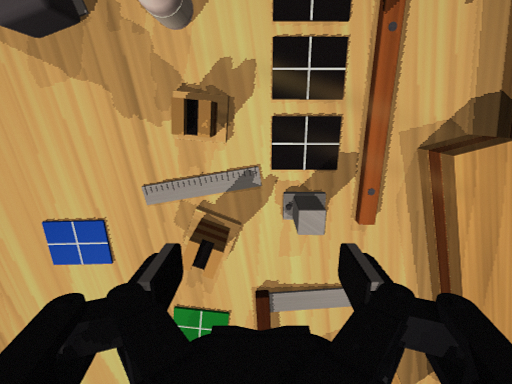

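The third view shows the 60 chock at (200,110), the 85 at (215,235) turned about 30°, the stop at (308,212), and pad crosses at (309,69) and (306,142). I'll zoom in for corner picks.

```bash
python3 - <<'E'
import cv2,numpy as np
def crop(k,x,y,w=95,f=4.1):
    a=cv2.imread(f"pics/w{k}.png")[y:y+w,x:x+w];return cv2.resize(a,(390,390),interpolation=cv2.INTER_CUBIC)
cv2.imwrite("pics/zA.png",np.hstack([crop(3,155,68),crop(3,165,185)]))
cv2.imwrite("pics/zB.png",np.hstack([crop(2,120,58),crop(1,92,15,110)]))
E
```

```text
(no output)
```

View pics/zA.png

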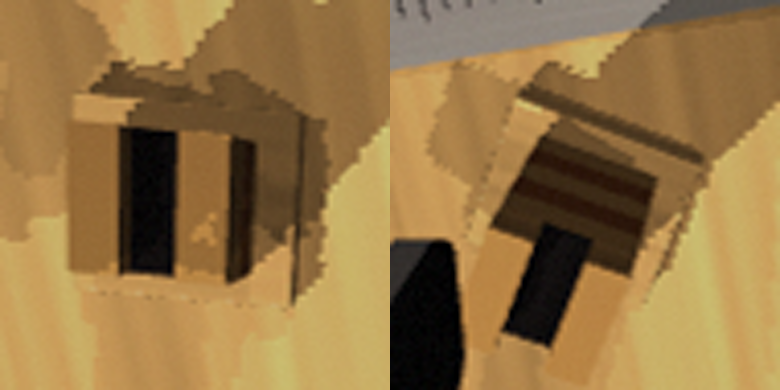

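View pics/zB.png

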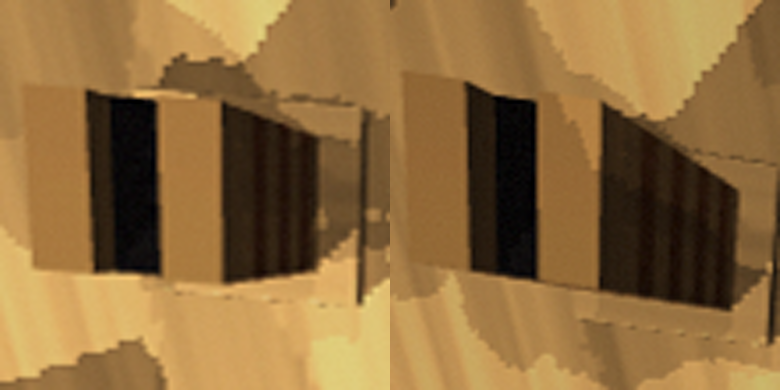

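```bash
cat > meas.py <<'E'
from h import *
import pickle
W={k:pickle.load(open(f"w{k}.pkl","rb")) for k in (1,2,3)}
for h,k,o,f,px in((.06,3,(155,68),4.105,[(70,120),(230,136),(228,284),(68,272)]),(.085,3,(165,185),4.105,[(103,228),(242,275),(213,385),(70,337)]),
 (.11,2,(120,58),4.105,[(22,84),(222,100),(222,284),(33,270)]),(.135,1,(92,15),3.545,[(13,70),(210,100),(210,290),(17,262)])):
    P=np.array([back("wrist",((u+.5)/f-.5+o[0],(v+.5)/f-.5+o[1]),h,W[k][1]) for u,v in px])
    c=P.mean(0);ex=(P[1]+P[2]-P[0]-P[3])/2;ey=(P[0]+P[1]-P[2]-P[3])/2
    print(h,np.round(c,4),"len",np.linalg.norm(ex).round(4),np.linalg.norm(ey).round(4),"x-yaw",np.degrees(np.arctan2(ex[1],ex[0])).round(1),np.degrees(np.arctan2(-ey[0],ey[1])).round(1))
for k,px in((1,[(342,209),(336,261),(330,308)]),(2,[(335,103),(329,168),(324,227),(320,279)]),(3,[(309,69),(306,142)])):
    for p in px: print(k,np.round(back("wrist",p,.004,W[k][1]),4))
print("stop",back("wrist",(311,221),.07,W[3][1]),"glue top",back("wrist",(197,206),.105,W[2][1]))
E
python3 meas.py
```

```text
0.06 [ 0.4641 -0.1176  0.06  ] len 0.0438 0.0396 x-yaw -13.1 -13.5
0.085 [ 0.4482 -0.2827  0.085 ] len 0.0438 0.0383 x-yaw -29.6 -25.7
0.11 [0.4401 0.1197 0.11  ] len 0.0439 0.0399 x-yaw -12.5 -13.4
0.135 [0.4369 0.2956 0.135 ] len 0.0442 0.0402 x-yaw -16.3 -16.3
1 [0.6407 0.0935 0.004 ]
1 [0.6264 0.0085 0.004 ]
1 [ 0.6109 -0.0782  0.004 ]
2 [0.6396 0.0947 0.004 ]
2 [0.6258 0.0096 0.004 ]
2 [ 0.612  -0.0791  0.004 ]
2 [ 0.5988 -0.1683  0.004 ]
3 [ 0.6107 -0.0803  0.004 ]
3 [ 0.5983 -0.1702  0.004 ]
stop [ 0.58512227 -0.25803576  0.07      ] glue top [0.46030179 0.01219674 0.105     ]
```

```bash
python3 plan.py .4641 -.1176 .12 -13.3 7
```

```text
at [ 0.5301 -0.1996  0.2392] yaw -8.32 tilt 0.04 gap 0.0856 F [ 0.7 -0.6 -0.1] t 4.33 n 7 dyaw -5.0
  off [0.34,-0.37,0.57] rz 0.12
  off [0.34,-0.37,0.57] rz 0.12
  off [0.33,-0.38,0.57] rz 0.12
  off [0.33,-0.38,0.57] rz 0.12
  off [0.32,-0.38,0.57] rz 0.12
  off [0.32,-0.39,0.57] rz 0.12
  off [0.31,-0.39,0.57] rz 0.12
```

```bash
python3 -m jog '[{"offset":[0.34,-0.37,0.57],"delta_rot":[0,0,0.12],"hand":0},{"offset":[0.34,-0.37,0.57],"delta_rot":[0,0,0.12],"hand":0},{"offset":[0.33,-0.38,0.57],"delta_rot":[0,0,0.12],"hand":0},{"offset":[0.33,-0.38,0.57],"delta_rot":[0,0,0.12],"hand":0},{"offset":[0.32,-0.38,0.57],"delta_rot":[0,0,0.12],"hand":0},{"offset":[0.32,-0.39,0.57],"delta_rot":[0,0,0.12],"hand":0},{"offset":[0.31,-0.39,0.57],"delta_rot":[0,0,0.12],"hand":0},{"offset":[0,0,0],"delta_rot":[0,0,0],"hand":0}]'
python3 plan.py .4641 -.1176 .031 -13.3 6
```

```text
clock: 5.0
eef_pos: [0.4608, -0.1144, 0.1172]
tool_rot: [[0.229, 0.973, -0.005], [0.973, -0.229, 0.003], [0.002, -0.005, -1.0]]
wrist_force: [0.5, 1.0, -0.1]
finger_gap: 0.0851
at [ 0.4608 -0.1144  0.1172] yaw -13.24 tilt 0.32 gap 0.0851 F [ 0.5  1.  -0.1] t 5.0 n 6 dyaw -0.1
  off [-0.01,0.02,0.48] rz 0.00
  off [-0.01,0.02,0.48] rz 0.00
  off [-0.01,0.02,0.48] rz 0.00
  off [-0.01,0.02,0.48] rz 0.00
  off [-0.01,0.02,0.48] rz 0.00
  off [-0.01,0.02,0.48] rz 0.00
```

```bash
python3 -m jog '[{"offset":[0,0,0],"delta_rot":[0,0,0],"hand":0},{"offset":[0,0,0.5],"delta_rot":[0,0,0],"hand":0},{"offset":[0,0,0.6],"delta_rot":[0,0,0],"hand":0},{"offset":[0,0,0.6],"delta_rot":[0,0,0],"hand":0},{"offset":[0,0,0.6],"delta_rot":[0,0,0],"hand":0},{"offset":[0,0,0.4],"delta_rot":[0,0,0],"hand":0},{"offset":[0,0,0.25],"delta_rot":[0,0,0],"hand":0},{"offset":[0,0,0],"delta_rot":[0,0,0],"hand":0}]' 40
python3 plan.py .4641 -.1176 .031 -13.3 1
```

```text
clock: 5.67
eef_pos: [0.4645, -0.1186, 0.0307]
tool_rot: [[0.231, 0.973, -0.0], [0.973, -0.231, 0.0], [0.0, -0.001, -1.0]]
wrist_force: [-0.5, 0.6, -0.4]
finger_gap: 0.0856
at [ 0.4645 -0.1186  0.0307] yaw -13.37 tilt 0.03 gap 0.0856 F [-0.5  0.6 -0.4] t 5.67 n 1 dyaw 0.1
  off [0.03,-0.02,-0.01] rz -0.01
```

```bash
python3 -m jog '[{"offset":[0,0,0],"delta_rot":[0,0,0],"hand":1},{"offset":[0,0,0],"delta_rot":[0,0,0],"hand":1},{"offset":[0,0,0],"delta_rot":[0,0,0],"hand":1},{"offset":[0,0,0],"delta_rot":[0,0,0],"hand":1},{"offset":[0,0,0],"delta_rot":[0,0,0],"hand":1},{"offset":[0,0,0],"delta_rot":[0,0,0],"hand":1},{"offset":[0,0,0],"delta_rot":[0,0,0],"hand":1},{"offset":[0,0,0],"delta_rot":[0,0,0],"hand":1}]' 40
python3 plan.py .4641 -.1176 .081 -13.3 2
```

```text
clock: 6.33
eef_pos: [0.4646, -0.1189, 0.032]
tool_rot: [[0.232, 0.973, 0.002], [0.973, -0.232, -0.001], [-0.0, 0.002, -1.0]]
wrist_force: [-0.9, 0.0, 7.3]
finger_gap: 0.0433
at [ 0.4646 -0.1189  0.032 ] yaw -13.4 tilt 0.11 gap 0.0433 F [-0.9  0.   7.3] t 6.33 n 2 dyaw 0.1
  off [0.02,-0.01,-0.82] rz -0.01
  off [0.02,-0.01,-0.82] rz -0.01
```

```bash
python3 -m jog '[{"offset":[0,0,-0.5],"delta_rot":[0,0,0],"hand":1},{"offset":[0,0,-0.6],"delta_rot":[0,0,0],"hand":1},{"offset":[0,0,-0.6],"delta_rot":[0,0,0],"hand":1},{"offset":[0,0,-0.3],"delta_rot":[0,0,0],"hand":1},{"offset":[0,0,0],"delta_rot":[0,0,0],"hand":1}]'
python3 plan.py .5983 -.1695 .09 -9 8
```

```text
clock: 6.75
eef_pos: [0.465, -0.1191, 0.0929]
tool_rot: [[0.232, 0.973, 0.003], [0.973, -0.232, -0.001], [-0.001, 0.004, -1.0]]
wrist_force: [0.4, -0.1, -0.6]
finger_gap: 0.044
at [ 0.465  -0.1191  0.0929] yaw -13.4 tilt 0.21 gap 0.044 F [ 0.4 -0.1 -0.6] t 6.75 n 8 dyaw 4.4
  off [-0.08,0.59,0.01] rz -0.09
  off [-0.08,0.59,0.01] rz -0.09
  off [-0.09,0.59,0.01] rz -0.09
  off [-0.09,0.59,0.01] rz -0.09
  off [-0.10,0.59,0.01] rz -0.09
  off [-0.10,0.58,0.01] rz -0.09
  off [-0.11,0.58,0.01] rz -0.09
  off [-0.11,0.58,0.01] rz -0.09
```

```bash
python3 -m jog '[{"offset":[-0.08,0.59,0],"delta_rot":[0,0,-0.09],"hand":1},{"offset":[-0.08,0.59,0],"delta_rot":[0,0,-0.09],"hand":1},{"offset":[-0.09,0.59,0],"delta_rot":[0,0,-0.09],"hand":1},{"offset":[-0.09,0.59,0],"delta_rot":[0,0,-0.09],"hand":1},{"offset":[-0.1,0.59,0],"delta_rot":[0,0,-0.09],"hand":1},{"offset":[-0.1,0.58,0],"delta_rot":[0,0,-0.09],"hand":1},{"offset":[-0.11,0.58,0],"delta_rot":[0,0,-0.09],"hand":1},{"offset":[-0.11,0.58,0],"delta_rot":[0,0,-0.09],"hand":1}]'
python3 -m jog '[{"offset":[0,0,0],"delta_rot":[0,0,0],"hand":1},{"offset":[0,0,0],"delta_rot":[0,0,0],"hand":1}]'
python3 plan.py .5983 -.1695 .0355 -9 4
```

```text
clock: 7.42
eef_pos: [0.5977, -0.1693, 0.0896]
tool_rot: [[0.157, 0.988, -0.001], [0.988, -0.157, 0.001], [0.0, -0.002, -1.0]]
wrist_force: [-0.1, -1.1, -1.0]
finger_gap: 0.0438
clock: 7.58
eef_pos: [0.5972, -0.1692, 0.0894]
tool_rot: [[0.158, 0.987, -0.002], [0.987, -0.158, 0.001], [0.0, -0.002, -1.0]]
wrist_force: [-0.3, 0.3, -1.0]
finger_gap: 0.0436
at [ 0.5972 -0.1692  0.0894] yaw -9.1 tilt 0.12 gap 0.0436 F [-0.3  0.3 -1. ] t 7.58 n 4 dyaw 0.1
  off [-0.00,0.01,0.45] rz -0.00
  off [-0.00,0.01,0.45] rz -0.00
  off [-0.00,0.01,0.45] rz -0.00
  off [-0.00,0.01,0.45] rz -0.00
```

```bash
python3 -m jog '[{"offset":[0,0.01,0.4],"delta_rot":[0,0,0],"hand":1},{"offset":[0,0.01,0.5],"delta_rot":[0,0,0],"hand":1},{"offset":[0,0.01,0.4],"delta_rot":[0,0,0],"hand":1},{"offset":[0,0,0.3],"delta_rot":[0,0,0],"hand":1},{"offset":[0,0,0.2],"delta_rot":[0,0,0],"hand":1},{"offset":[0,0,0],"delta_rot":[0,0,0],"hand":1},{"offset":[0,0,0],"delta_rot":[0,0,0],"hand":1}]'
python3 plan.py .5983 -.1695 .0355 -9 1
```

```text
clock: 8.17
eef_pos: [0.5979, -0.1691, 0.037]
tool_rot: [[0.158, 0.987, -0.0], [0.987, -0.158, 0.0], [0.0, -0.0, -1.0]]
wrist_force: [-0.4, -0.4, 0.2]
finger_gap: 0.0431
at [ 0.5979 -0.1691  0.037 ] yaw -9.09 tilt 0.01 gap 0.0431 F [-0.4 -0.4  0.2] t 8.17 n 1 dyaw 0.1
  off [-0.01,0.02,0.05] rz -0.01
```

```bash
python3 -m jog '[{"offset":[0,0,0.05],"delta_rot":[0,0,0],"hand":1},{"offset":[0,0,0],"delta_rot":[0,0,0],"hand":1},{"offset":[0,0,0],"delta_rot":[0,0,0],"hand":0.4},{"offset":[0,0,0],"delta_rot":[0,0,0],"hand":0},{"offset":[0,0,0],"delta_rot":[0,0,0],"hand":0},{"offset":[0,0,0],"delta_rot":[0,0,0],"hand":0},{"offset":[0,0,0],"delta_rot":[0,0,0],"hand":0},{"offset":[0,0,-0.3],"delta_rot":[0,0,0],"hand":0}]'
python3 -m jog '[{"offset":[0,0,-0.5],"delta_rot":[0,0,0],"hand":0},{"offset":[0,0,-0.9],"delta_rot":[0,0,0],"hand":0},{"offset":[0,0,-1],"delta_rot":[0,0,0],"hand":0},{"offset":[0,0,-1],"delta_rot":[0,0,0],"hand":0}]'
python3 plan.py .4482 -.2827 .15 -27.7 7
```

```text
clock: 8.83
eef_pos: [0.5974, -0.1689, 0.0433]
tool_rot: [[0.158, 0.987, -0.003], [0.987, -0.158, 0.001], [0.001, -0.003, -1.0]]
wrist_force: [-0.7, 0.0, -0.4]
finger_gap: 0.0853
clock: 9.17
eef_pos: [0.5979, -0.1691, 0.1483]
tool_rot: [[0.158, 0.987, -0.0], [0.987, -0.158, 0.0], [0.0, -0.0, -1.0]]
wrist_force: [0.1, -0.6, -0.1]
finger_gap: 0.0854
at [ 0.5979 -0.1691  0.1483] yaw -9.09 tilt 0.03 gap 0.0854 F [ 0.1 -0.6 -0.1] t 9.17 n 7 dyaw -18.6
  off [-0.65,-0.62,-0.01] rz 0.44
  off [-0.67,-0.59,-0.01] rz 0.44
  off [-0.70,-0.56,-0.01] rz 0.44
  off [-0.73,-0.52,-0.01] rz 0.44
  off [-0.75,-0.49,-0.01] rz 0.44
  off [-0.77,-0.45,-0.01] rz 0.44
  off [-0.79,-0.42,-0.01] rz 0.44
```

```bash
python3 -m jog '[{"offset":[-0.65,-0.62,0],"delta_rot":[0,0,0.44],"hand":0},{"offset":[-0.67,-0.59,0],"delta_rot":[0,0,0.44],"hand":0},{"offset":[-0.7,-0.56,0],"delta_rot":[0,0,0.44],"hand":0},{"offset":[-0.73,-0.52,0],"delta_rot":[0,0,0.44],"hand":0},{"offset":[-0.75,-0.49,0],"delta_rot":[0,0,0.44],"hand":0},{"offset":[-0.77,-0.45,0],"delta_rot":[0,0,0.44],"hand":0},{"offset":[-0.79,-0.42,0],"delta_rot":[0,0,0.44],"hand":0},{"offset":[0,0,0],"delta_rot":[0,0,0],"hand":0}]'
python3 -m jog '[{"offset":[0,0,0],"delta_rot":[0,0,0],"hand":0},{"offset":[0,0,0],"delta_rot":[0,0,0],"hand":0}]'
python3 shot.py 4
python3 plan.py .4482 -.2827 .052 -27.7 6
```

```text
clock: 9.83
eef_pos: [0.4457, -0.2849, 0.1475]
tool_rot: [[0.468, 0.884, -0.001], [0.884, -0.468, -0.001], [-0.001, 0.0, -1.0]]
wrist_force: [0.2, -0.4, -0.2]
finger_gap: 0.0854
clock: 10.0
eef_pos: [0.4488, -0.283, 0.1472]
tool_rot: [[0.463, 0.886, 0.001], [0.886, -0.463, -0.0], [0.0, 0.001, -1.0]]
wrist_force: [0.4, -0.1, 0.1]
finger_gap: 0.0855
at [ 0.449  -0.2827  0.147 ] yaw -27.52 tilt 0.04 gap 0.0851 F [0.4 0.8 0.3] t 10.05 n 6 dyaw -0.2
  off [-0.00,-0.00,0.53] rz 0.00
  off [-0.00,-0.00,0.53] rz 0.00
  off [-0.00,-0.00,0.53] rz 0.00
  off [-0.00,-0.00,0.53] rz 0.00
  off [-0.00,-0.00,0.53] rz 0.00
  off [-0.00,-0.00,0.53] rz 0.00
```

View pics/w4.png

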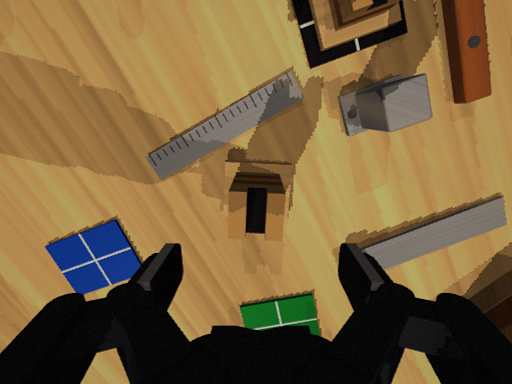

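The 85 chock is at (257,200), centred and square to the jaws. The 60 chock stands on its pad at the top of the view. Next I descend and grip.

```bash
python3 -m jog '[{"offset":[0,0,0.5],"delta_rot":[0,0,0],"hand":0},{"offset":[0,0,0.7],"delta_rot":[0,0,0],"hand":0},{"offset":[0,0,0.7],"delta_rot":[0,0,0],"hand":0},{"offset":[0,0,0.6],"delta_rot":[0,0,0],"hand":0},{"offset":[0,0,0.4],"delta_rot":[0,0,0],"hand":0},{"offset":[0,0,0.25],"delta_rot":[0,0,0],"hand":0},{"offset":[0,0,0],"delta_rot":[0,0,0],"hand":0},{"offset":[0,0,0],"delta_rot":[0,0,0],"hand":1}]'
python3 -m jog '[{"offset":[0,0,0],"delta_rot":[0,0,0],"hand":1},{"offset":[0,0,0],"delta_rot":[0,0,0],"hand":1},{"offset":[0,0,0],"delta_rot":[0,0,0],"hand":1},{"offset":[0,0,0],"delta_rot":[0,0,0],"hand":1},{"offset":[0,0,0],"delta_rot":[0,0,0],"hand":1},{"offset":[0,0,0],"delta_rot":[0,0,0],"hand":1},{"offset":[0,0,0],"delta_rot":[0,0,0],"hand":1}]'
```

```text
clock: 10.72
eef_pos: [0.449, -0.2826, 0.0522]
tool_rot: [[0.462, 0.887, -0.0], [0.887, -0.462, 0.0], [0.0, -0.0, -1.0]]
wrist_force: [0.2, -0.8, 0.3]
finger_gap: 0.0752
clock: 11.3
eef_pos: [0.4489, -0.2832, 0.0531]
tool_rot: [[0.463, 0.886, 0.001], [0.886, -0.463, -0.001], [-0.0, 0.002, -1.0]]
wrist_force: [-0.7, 0.1, 6.5]
finger_gap: 0.0437
```

```bash
python3 -m jog '[{"offset":[0,0,-0.5],"delta_rot":[0,0,0],"hand":1},{"offset":[0,0,-0.8],"delta_rot":[0,0,0],"hand":1},{"offset":[0,0,-0.8],"delta_rot":[0,0,0],"hand":1},{"offset":[0,0,-0.7],"delta_rot":[0,0,0],"hand":1},{"offset":[0,0,-0.5],"delta_rot":[0,0,0],"hand":1},{"offset":[0,0,0],"delta_rot":[0,0,0],"hand":1}]'
python3 plan.py .611 -.0795 .151 -9 11
```

```text
clock: 11.8
eef_pos: [0.4496, -0.2839, 0.1544]
tool_rot: [[0.463, 0.886, 0.004], [0.886, -0.463, -0.004], [-0.001, 0.005, -1.0]]
wrist_force: [0.0, -1.0, -0.8]
finger_gap: 0.0438
at [ 0.4496 -0.2839  0.1544] yaw -27.57 tilt 0.32 gap 0.0438 F [ 0.  -1.  -0.8] t 11.8 n 11 dyaw 18.6
  off [0.78,0.15,0.01] rz -0.28
  off [0.77,0.17,0.01] rz -0.28
  off [0.77,0.19,0.01] rz -0.28
  off [0.76,0.21,0.01] rz -0.28
  off [0.75,0.24,0.01] rz -0.28
  off [0.75,0.26,0.01] rz -0.28
  off [0.74,0.28,0.01] rz -0.28
  off [0.73,0.30,0.01] rz -0.28
  off [0.72,0.32,0.01] rz -0.28
  off [0.71,0.35,0.01] rz -0.28
  off [0.70,0.37,0.01] rz -0.28
```

```bash
python3 -m jog '[{"offset":[0.78,0.15,0],"delta_rot":[0,0,-0.28],"hand":1},{"offset":[0.77,0.17,0],"delta_rot":[0,0,-0.28],"hand":1},{"offset":[0.77,0.19,0],"delta_rot":[0,0,-0.28],"hand":1},{"offset":[0.76,0.21,0],"delta_rot":[0,0,-0.28],"hand":1},{"offset":[0.75,0.24,0],"delta_rot":[0,0,-0.28],"hand":1},{"offset":[0.75,0.26,0],"delta_rot":[0,0,-0.28],"hand":1},{"offset":[0.74,0.28,0],"delta_rot":[0,0,-0.28],"hand":1},{"offset":[0.73,0.3,0],"delta_rot":[0,0,-0.28],"hand":1}]'
python3 -m jog '[{"offset":[0.72,0.32,0],"delta_rot":[0,0,-0.28],"hand":1},{"offset":[0.71,0.35,0],"delta_rot":[0,0,-0.28],"hand":1},{"offset":[0.7,0.37,0],"delta_rot":[0,0,-0.28],"hand":1},{"offset":[0,0,0],"delta_rot":[0,0,0],"hand":1},{"offset":[0,0,0],"delta_rot":[0,0,0],"hand":1},{"offset":[0,0,0],"delta_rot":[0,0,0],"hand":1}]'
python3 plan.py .611 -.0795 .0565 -9 6
```

```text
clock: 12.47
eef_pos: [0.5663, -0.1328, 0.1501]
tool_rot: [[0.243, 0.97, -0.001], [0.97, -0.243, 0.0], [0.0, -0.001, -1.0]]
wrist_force: [0.3, -0.4, -1.2]
finger_gap: 0.0441
clock: 12.97
eef_pos: [0.6097, -0.0783, 0.1502]
tool_rot: [[0.158, 0.987, -0.001], [0.987, -0.158, 0.0], [-0.0, -0.001, -1.0]]
wrist_force: [-0.6, 0.5, -1.1]
finger_gap: 0.0442
at [ 0.6097 -0.0783  0.1502] yaw -9.09 tilt 0.08 gap 0.0442 F [-0.6  0.5 -1.1] t 12.97 n 6 dyaw 0.1
  off [-0.01,0.01,0.52] rz -0.00
  off [-0.01,0.01,0.52] rz -0.00
  off [-0.01,0.01,0.52] rz -0.00
  off [-0.01,0.01,0.52] rz -0.00
  off [-0.01,0.01,0.52] rz -0.00
  off [-0.01,0.01,0.52] rz -0.00
```

```bash
python3 -m jog '[{"offset":[-0.02,0.02,0.5],"delta_rot":[0,0,0],"hand":1},{"offset":[-0.02,0.02,0.7],"delta_rot":[0,0,0],"hand":1},{"offset":[0,0,0.7],"delta_rot":[0,0,0],"hand":1},{"offset":[0,0,0.6],"delta_rot":[0,0,0],"hand":1},{"offset":[0,0,0.4],"delta_rot":[0,0,0],"hand":1},{"offset":[0,0,0.22],"delta_rot":[0,0,0],"hand":1},{"offset":[0,0,0],"delta_rot":[0,0,0],"hand":1},{"offset":[0,0,0],"delta_rot":[0,0,0],"hand":1}]'
python3 plan.py .611 -.0795 .0565 -9 1
```

```text
clock: 13.63
eef_pos: [0.6108, -0.0804, 0.0577]
tool_rot: [[0.159, 0.987, 0.0], [0.987, -0.159, -0.0], [-0.0, 0.0, -1.0]]
wrist_force: [-0.8, 0.2, -1.1]
finger_gap: 0.044
at [ 0.6108 -0.0804  0.0577] yaw -9.17 tilt 0.01 gap 0.044 F [-0.8  0.2 -1.1] t 13.63 n 1 dyaw 0.2
  off [0.03,0.00,0.04] rz -0.03
```

```bash
python3 -m jog '[{"offset":[0.03,0,0.05],"delta_rot":[0,0,0],"hand":1},{"offset":[0,0,0],"delta_rot":[0,0,0],"hand":1},{"offset":[0,0,0],"delta_rot":[0,0,0],"hand":0.4},{"offset":[0,0,0],"delta_rot":[0,0,0],"hand":0},{"offset":[0,0,0],"delta_rot":[0,0,0],"hand":0},{"offset":[0,0,0],"delta_rot":[0,0,0],"hand":0},{"offset":[0,0,0],"delta_rot":[0,0,0],"hand":0},{"offset":[0,0,-0.3],"delta_rot":[0,0,0],"hand":0}]'
python3 -m jog '[{"offset":[0,0,-0.6],"delta_rot":[0,0,0],"hand":0},{"offset":[0,0,-1],"delta_rot":[0,0,0],"hand":0},{"offset":[0,0,-1],"delta_rot":[0,0,0],"hand":0},{"offset":[0,0,-1],"delta_rot":[0,0,0],"hand":0},{"offset":[0,0,-1],"delta_rot":[0,0,0],"hand":0}]'
python3 plan.py .4401 .1197 .185 -13 10
```

```text
clock: 14.3
eef_pos: [0.6105, -0.0784, 0.0637]
tool_rot: [[0.158, 0.987, -0.003], [0.987, -0.158, 0.001], [0.0, -0.003, -1.0]]
wrist_force: [0.2, 0.4, 1.0]
finger_gap: 0.0854
clock: 14.72
eef_pos: [0.6111, -0.0785, 0.2052]
tool_rot: [[0.158, 0.987, 0.0], [0.987, -0.158, -0.0], [-0.0, 0.0, -1.0]]
wrist_force: [0.0, 0.0, 0.1]
finger_gap: 0.0855
at [ 0.6111 -0.0785  0.2052] yaw -9.08 tilt 0.03 gap 0.0855 F [0.  0.  0.1] t 14.72 n 10 dyaw -3.9
  off [0.56,-0.67,0.07] rz 0.07
  off [0.56,-0.67,0.07] rz 0.07
  off [0.55,-0.67,0.07] rz 0.07
  off [0.55,-0.68,0.07] rz 0.07
  off [0.54,-0.68,0.07] rz 0.07
  off [0.54,-0.69,0.07] rz 0.07
  off [0.53,-0.69,0.07] rz 0.07
  off [0.53,-0.69,0.07] rz 0.07
  off [0.53,-0.70,0.07] rz 0.07
  off [0.52,-0.70,0.07] rz 0.07
```

```bash
python3 -m jog '[{"offset":[0.56,-0.67,0.07],"delta_rot":[0,0,0.07],"hand":0},{"offset":[0.56,-0.67,0.07],"delta_rot":[0,0,0.07],"hand":0},{"offset":[0.55,-0.67,0.07],"delta_rot":[0,0,0.07],"hand":0},{"offset":[0.55,-0.68,0.07],"delta_rot":[0,0,0.07],"hand":0},{"offset":[0.54,-0.68,0.07],"delta_rot":[0,0,0.07],"hand":0},{"offset":[0.54,-0.69,0.07],"delta_rot":[0,0,0.07],"hand":0},{"offset":[0.53,-0.69,0.07],"delta_rot":[0,0,0.07],"hand":0},{"offset":[0.53,-0.69,0.07],"delta_rot":[0,0,0.07],"hand":0}]'
python3 -m jog '[{"offset":[0.53,-0.7,0.07],"delta_rot":[0,0,0.07],"hand":0},{"offset":[0.52,-0.7,0.07],"delta_rot":[0,0,0.07],"hand":0},{"offset":[0,0,0],"delta_rot":[0,0,0],"hand":0},{"offset":[0,0,0],"delta_rot":[0,0,0],"hand":0},{"offset":[0,0,0],"delta_rot":[0,0,0],"hand":0}]'
python3 shot.py 5;python3 plan.py .4401 .1197 .077 -13 6
```

```text
clock: 15.38
eef_pos: [0.4739, 0.0807, 0.1868]
tool_rot: [[0.216, 0.976, 0.001], [0.976, -0.216, 0.0], [0.0, 0.001, -1.0]]
wrist_force: [-0.0, 0.6, 0.4]
finger_gap: 0.0858
clock: 15.8
eef_pos: [0.4413, 0.1198, 0.1827]
tool_rot: [[0.229, 0.973, 0.001], [0.973, -0.229, -0.0], [0.0, 0.001, -1.0]]
wrist_force: [0.1, -0.5, 0.3]
finger_gap: 0.0854
at [0.4415 0.1195 0.1825] yaw -13.29 tilt 0.06 gap 0.0856 F [ 0.   0.3 -0.6] t 15.85 n 6 dyaw 0.3
  off [-0.00,-0.01,0.59] rz -0.01
  off [-0.00,-0.01,0.59] rz -0.01
  off [-0.00,-0.01,0.59] rz -0.01
  off [-0.00,-0.01,0.59] rz -0.01
  off [-0.00,-0.01,0.59] rz -0.01
  off [-0.00,-0.01,0.59] rz -0.01
```

View pics/w5.png

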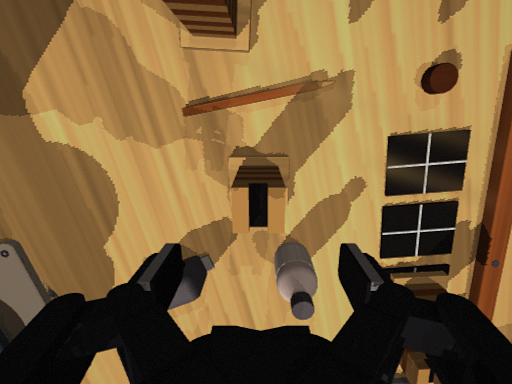

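The 110 chock is centred at (258,200), and the glue bottle at (296,280) is clear of the fingers.

```bash
python3 -m jog '[{"offset":[0,-0.02,0.5],"delta_rot":[0,0,0],"hand":0},{"offset":[0,-0.02,0.8],"delta_rot":[0,0,0],"hand":0},{"offset":[0,0,0.8],"delta_rot":[0,0,0],"hand":0},{"offset":[0,0,0.7],"delta_rot":[0,0,0],"hand":0},{"offset":[0,0,0.45],"delta_rot":[0,0,0],"hand":0},{"offset":[0,0,0.25],"delta_rot":[0,0,0],"hand":0},{"offset":[0,0,0],"delta_rot":[0,0,0],"hand":0},{"offset":[0,0,0],"delta_rot":[0,0,0],"hand":1}]'
python3 -m jog '[{"offset":[0,0,0],"delta_rot":[0,0,0],"hand":1},{"offset":[0,0,0],"delta_rot":[0,0,0],"hand":1},{"offset":[0,0,0],"delta_rot":[0,0,0],"hand":1},{"offset":[0,0,0],"delta_rot":[0,0,0],"hand":1},{"offset":[0,0,0],"delta_rot":[0,0,0],"hand":1},{"offset":[0,0,0],"delta_rot":[0,0,0],"hand":1},{"offset":[0,0,0],"delta_rot":[0,0,0],"hand":1}]'
python3 -m jog '[{"offset":[0,0,-0.5],"delta_rot":[0,0,0],"hand":1},{"offset":[0,0,-0.8],"delta_rot":[0,0,0],"hand":1},{"offset":[0,0,-0.7],"delta_rot":[0,0,0],"hand":1},{"offset":[0,0,-0.3],"delta_rot":[0,0,0],"hand":1},{"offset":[0,0,0],"delta_rot":[0,0,0],"hand":1}]'
python3 plan.py .6257 .009 .145 -9 9
```

```text
clock: 16.52
eef_pos: [0.4402, 0.1197, 0.0772]
tool_rot: [[0.231, 0.973, -0.0], [0.973, -0.231, -0.0], [-0.0, -0.0, -1.0]]
wrist_force: [0.0, 0.5, -0.6]
finger_gap: 0.0756
clock: 17.1
eef_pos: [0.4402, 0.1201, 0.0778]
tool_rot: [[0.23, 0.973, 0.002], [0.973, -0.23, -0.0], [0.0, 0.002, -1.0]]
wrist_force: [-1.5, -0.2, 6.0]
finger_gap: 0.0435
clock: 17.52
eef_pos: [0.4406, 0.1202, 0.1477]
tool_rot: [[0.23, 0.973, 0.004], [0.973, -0.23, 0.0], [0.001, 0.003, -1.0]]
wrist_force: [1.1, -0.8, -3.2]
finger_gap: 0.044
at [0.4406 0.1202 0.1477] yaw -13.27 tilt 0.21 gap 0.044 F [ 1.1 -0.8 -3.2] t 17.52 n 9 dyaw 4.3
  off [-0.24,0.76,0.01] rz -0.08
  off [-0.25,0.76,0.01] rz -0.08
  off [-0.26,0.76,0.01] rz -0.08
  off [-0.26,0.76,0.01] rz -0.08
  off [-0.27,0.75,0.01] rz -0.08
  off [-0.27,0.75,0.01] rz -0.08
  off [-0.28,0.75,0.01] rz -0.08
  off [-0.29,0.75,0.01] rz -0.08
  off [-0.29,0.74,0.01] rz -0.08
```

```bash
python3 -m jog '[{"offset":[0,0.76,0],"delta_rot":[0,0,-0.08],"hand":1},{"offset":[0,0.76,0],"delta_rot":[0,0,-0.08],"hand":1},{"offset":[-0.1,0.76,0],"delta_rot":[0,0,-0.08],"hand":1},{"offset":[-0.2,0.76,0],"delta_rot":[0,0,-0.08],"hand":1},{"offset":[-0.3,0.75,0],"delta_rot":[0,0,-0.08],"hand":1},{"offset":[-0.4,0.75,0],"delta_rot":[0,0,-0.08],"hand":1},{"offset":[-0.5,0.75,0],"delta_rot":[0,0,-0.08],"hand":1},{"offset":[-0.5,0.75,0],"delta_rot":[0,0,-0.08],"hand":1}]'
python3 -m jog '[{"offset":[-0.4,0.74,0],"delta_rot":[0,0,-0.08],"hand":1},{"offset":[0,0,0],"delta_rot":[0,0,0],"hand":1},{"offset":[0,0,0],"delta_rot":[0,0,0],"hand":1},{"offset":[0,0,0],"delta_rot":[0,0,0],"hand":1}]'
python3 plan.py .6257 .009 .0815 -9 4
```

```text
clock: 18.18
eef_pos: [0.6062, 0.024, 0.144]
tool_rot: [[0.163, 0.987, -0.002], [0.987, -0.163, 0.0], [-0.0, -0.002, -1.0]]
wrist_force: [-0.2, -0.7, -1.3]
finger_gap: 0.0435
clock: 18.52
eef_pos: [0.625, 0.0094, 0.1444]
tool_rot: [[0.156, 0.988, -0.003], [0.988, -0.156, 0.0], [0.0, -0.003, -1.0]]
wrist_force: [0.1, 0.6, -2.1]
finger_gap: 0.0434
at [0.625  0.0094 0.1444] yaw -8.99 tilt 0.15 gap 0.0434 F [ 0.1  0.6 -2.1] t 18.52 n 4 dyaw -0.0
  off [-0.00,0.01,0.52] rz 0.00
  off [-0.00,0.01,0.52] rz 0.00
  off [-0.00,0.01,0.52] rz 0.00
  off [-0.00,0.01,0.52] rz 0.00
```

```bash
python3 -m jog '[{"offset":[0,0.02,0.5],"delta_rot":[0,0,0],"hand":1},{"offset":[0,0,0.6],"delta_rot":[0,0,0],"hand":1},{"offset":[0,0,0.5],"delta_rot":[0,0,0],"hand":1},{"offset":[0,0,0.3],"delta_rot":[0,0,0],"hand":1},{"offset":[0,0,0.18],"delta_rot":[0,0,0],"hand":1},{"offset":[0,0,0],"delta_rot":[0,0,0],"hand":1},{"offset":[0,0,0],"delta_rot":[0,0,0],"hand":1}]'
python3 plan.py .6257 .009 .0815 -9 1
```

```text
clock: 19.1
eef_pos: [0.6264, 0.0094, 0.084]
tool_rot: [[0.155, 0.988, 0.001], [0.988, -0.155, -0.0], [0.0, 0.001, -1.0]]
wrist_force: [0.7, -0.1, -1.0]
finger_gap: 0.0435
at [0.6264 0.0094 0.084 ] yaw -8.94 tilt 0.03 gap 0.0435 F [ 0.7 -0.1 -1. ] t 19.1 n 1 dyaw -0.1
  off [-0.02,-0.02,0.08] rz 0.01
```

```bash
python3 -m jog '[{"offset":[0,0,0.08],"delta_rot":[0,0,0],"hand":1},{"offset":[0,0,0],"delta_rot":[0,0,0],"hand":1},{"offset":[0,0,0],"delta_rot":[0,0,0],"hand":1}]'
python3 -m jog '[{"offset":[0,0,0],"delta_rot":[0,0,0],"hand":0.4},{"offset":[0,0,0],"delta_rot":[0,0,0],"hand":0},{"offset":[0,0,0],"delta_rot":[0,0,0],"hand":0},{"offset":[0,0,0],"delta_rot":[0,0,0],"hand":0},{"offset":[0,0,0],"delta_rot":[0,0,0],"hand":0},{"offset":[0,0,-0.3],"delta_rot":[0,0,0],"hand":0},{"offset":[0,0,-0.8],"delta_rot":[0,0,0],"hand":0},{"offset":[0,0,-1],"delta_rot":[0,0,0],"hand":0}]'
python3 -m jog '[{"offset":[0,0,-1],"delta_rot":[0,0,0],"hand":0},{"offset":[0,0,-1],"delta_rot":[0,0,0],"hand":0},{"offset":[0,0,-0.6],"delta_rot":[0,0,0],"hand":0}]'
python3 plan.py .4369 .2956 .215 -16.3 12
```

```text
clock: 19.35
eef_pos: [0.6269, 0.0091, 0.0818]
tool_rot: [[0.156, 0.988, 0.001], [0.988, -0.156, -0.0], [0.0, 0.001, -1.0]]
wrist_force: [-0.3, -0.4, 1.2]
finger_gap: 0.0437
clock: 20.02
eef_pos: [0.6254, 0.0092, 0.1436]
tool_rot: [[0.156, 0.988, -0.004], [0.988, -0.156, 0.0], [-0.0, -0.004, -1.0]]
wrist_force: [0.9, -0.5, -0.1]
finger_gap: 0.0854
clock: 20.27
eef_pos: [0.6269, 0.009, 0.2264]
tool_rot: [[0.156, 0.988, 0.004], [0.988, -0.156, -0.0], [0.0, 0.004, -1.0]]
wrist_force: [-0.5, 0.0, -0.9]
finger_gap: 0.0856
at [0.6269 0.009  0.2264] yaw -8.96 tilt 0.23 gap 0.0856 F [-0.5  0.  -0.9] t 20.27 n 12 dyaw -7.3
  off [0.70,-0.65,0.03] rz 0.10
  off [0.70,-0.65,0.03] rz 0.10
  off [0.69,-0.66,0.03] rz 0.10
  off [0.68,-0.67,0.03] rz 0.10
  off [0.68,-0.67,0.03] rz 0.10
  off [0.67,-0.68,0.03] rz 0.10
  off [0.66,-0.69,0.03] rz 0.10
  off [0.65,-0.70,0.03] rz 0.10
  off [0.65,-0.70,0.03] rz 0.10
  off [0.64,-0.71,0.03] rz 0.10
  off [0.63,-0.72,0.03] rz 0.10
  off [0.62,-0.72,0.03] rz 0.10
```

```bash
python3 -m jog '[{"offset":[0.7,-0.65,0],"delta_rot":[0,0,0.1],"hand":0},{"offset":[0.7,-0.65,0],"delta_rot":[0,0,0.1],"hand":0},{"offset":[0.69,-0.66,0],"delta_rot":[0,0,0.1],"hand":0},{"offset":[0.68,-0.67,0],"delta_rot":[0,0,0.1],"hand":0},{"offset":[0.68,-0.67,0],"delta_rot":[0,0,0.1],"hand":0},{"offset":[0.67,-0.68,0],"delta_rot":[0,0,0.1],"hand":0},{"offset":[0.66,-0.69,0],"delta_rot":[0,0,0.1],"hand":0},{"offset":[0.65,-0.7,0],"delta_rot":[0,0,0.1],"hand":0}]'
python3 -m jog '[{"offset":[0.65,-0.7,0],"delta_rot":[0,0,0.1],"hand":0},{"offset":[0.64,-0.71,0],"delta_rot":[0,0,0.1],"hand":0},{"offset":[0.63,-0.72,0],"delta_rot":[0,0,0.1],"hand":0},{"offset":[0.62,-0.72,0],"delta_rot":[0,0,0.1],"hand":0},{"offset":[0,0,0],"delta_rot":[0,0,0],"hand":0},{"offset":[0,0,0],"delta_rot":[0,0,0],"hand":0},{"offset":[0,0,0],"delta_rot":[0,0,0],"hand":0}]'
python3 shot.py 6;python3 plan.py .4369 .2956 .1 -16.3 6
```

```text
clock: 20.93
eef_pos: [0.4986, 0.2009, 0.223]
tool_rot: [[0.239, 0.971, 0.001], [0.971, -0.239, 0.0], [0.0, 0.001, -1.0]]
wrist_force: [0.7, 0.5, 0.4]
finger_gap: 0.0855
clock: 21.52
eef_pos: [0.4363, 0.2952, 0.2227]
tool_rot: [[0.278, 0.961, 0.001], [0.961, -0.278, 0.0], [0.0, 0.001, -1.0]]
wrist_force: [0.5, -0.6, -0.5]
finger_gap: 0.0855
at [0.4365 0.2948 0.2225] yaw -16.18 tilt 0.03 gap 0.0854 F [-0.   0.4 -0.1] t 21.57 n 6 dyaw -0.1
  off [0.00,0.00,0.68] rz 0.00
  off [0.00,0.00,0.68] rz 0.00
  off [0.00,0.00,0.68] rz 0.00
  off [0.00,0.00,0.68] rz 0.00
  off [0.00,0.00,0.68] rz 0.00
  off [0.00,0.00,0.68] rz 0.00
```

View pics/w6.png

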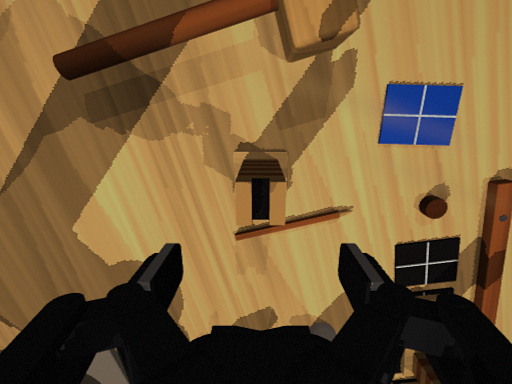

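The 135 chock is centred at (261,190). I descend 122 mm and grip.

```bash
python3 -m jog '[{"offset":[0,0,0.5],"delta_rot":[0,0,0],"hand":0},{"offset":[0,0,0.8],"delta_rot":[0,0,0],"hand":0},{"offset":[0,0,0.9],"delta_rot":[0,0,0],"hand":0},{"offset":[0,0,0.9],"delta_rot":[0,0,0],"hand":0},{"offset":[0,0,0.6],"delta_rot":[0,0,0],"hand":0},{"offset":[0,0,0.38],"delta_rot":[0,0,0],"hand":0},{"offset":[0,0,0],"delta_rot":[0,0,0],"hand":0},{"offset":[0,0,0],"delta_rot":[0,0,0],"hand":1}]'
python3 -m jog '[{"offset":[0,0,0],"delta_rot":[0,0,0],"hand":1},{"offset":[0,0,0],"delta_rot":[0,0,0],"hand":1},{"offset":[0,0,0],"delta_rot":[0,0,0],"hand":1},{"offset":[0,0,0],"delta_rot":[0,0,0],"hand":1},{"offset":[0,0,0],"delta_rot":[0,0,0],"hand":1},{"offset":[0,0,0],"delta_rot":[0,0,0],"hand":1},{"offset":[0,0,0],"delta_rot":[0,0,0],"hand":1}]'
python3 -m jog '[{"offset":[0,0,-0.5],"delta_rot":[0,0,0],"hand":1},{"offset":[0,0,-0.8],"delta_rot":[0,0,0],"hand":1},{"offset":[0,0,-0.7],"delta_rot":[0,0,0],"hand":1},{"offset":[0,0,-0.3],"delta_rot":[0,0,0],"hand":1},{"offset":[0,0,0],"delta_rot":[0,0,0],"hand":1}]'
python3 plan.py .640 .0942 .168 -9 12
```

```text
clock: 22.23
eef_pos: [0.4366, 0.2944, 0.0997]
tool_rot: [[0.28, 0.96, -0.001], [0.96, -0.28, -0.001], [-0.001, -0.001, -1.0]]
wrist_force: [-0.2, -0.4, 0.2]
finger_gap: 0.0758
clock: 22.82
eef_pos: [0.4367, 0.2954, 0.1009]
tool_rot: [[0.278, 0.96, 0.002], [0.96, -0.278, 0.0], [0.001, 0.002, -1.0]]
wrist_force: [-0.3, -0.5, 6.4]
finger_gap: 0.0436
clock: 23.23
eef_pos: [0.437, 0.2958, 0.1707]
tool_rot: [[0.278, 0.961, 0.003], [0.961, -0.278, 0.002], [0.002, 0.003, -1.0]]
wrist_force: [0.2, 0.1, -2.2]
finger_gap: 0.0435
at [0.437  0.2958 0.1707] yaw -16.16 tilt 0.21 gap 0.0435 F [ 0.2  0.1 -2.2] t 23.23 n 12 dyaw 7.2
  off [-0.38,0.70,0.01] rz -0.10
  off [-0.39,0.69,0.01] rz -0.10
  off [-0.40,0.69,0.01] rz -0.10
  off [-0.40,0.69,0.01] rz -0.10
  off [-0.41,0.68,0.01] rz -0.10
  off [-0.42,0.68,0.01] rz -0.10
  off [-0.42,0.67,0.01] rz -0.10
  off [-0.43,0.67,0.01] rz -0.10
  off [-0.44,0.66,0.01] rz -0.10
  off [-0.44,0.66,0.01] rz -0.10
  off [-0.45,0.65,0.01] rz -0.10
  off [-0.46,0.65,0.01] rz -0.10
```

```bash
python3 -m jog '[{"offset":[-0.38,0.7,0],"delta_rot":[0,0,-0.1],"hand":1},{"offset":[-0.39,0.69,0],"delta_rot":[0,0,-0.1],"hand":1},{"offset":[-0.4,0.69,0],"delta_rot":[0,0,-0.1],"hand":1},{"offset":[-0.4,0.69,0],"delta_rot":[0,0,-0.1],"hand":1},{"offset":[-0.41,0.68,0],"delta_rot":[0,0,-0.1],"hand":1},{"offset":[-0.42,0.68,0],"delta_rot":[0,0,-0.1],"hand":1},{"offset":[-0.42,0.67,0],"delta_rot":[0,0,-0.1],"hand":1},{"offset":[-0.43,0.67,0],"delta_rot":[0,0,-0.1],"hand":1}]'
python3 -m jog '[{"offset":[-0.44,0.66,0],"delta_rot":[0,0,-0.1],"hand":1},{"offset":[-0.44,0.66,0],"delta_rot":[0,0,-0.1],"hand":1},{"offset":[-0.45,0.65,0],"delta_rot":[0,0,-0.1],"hand":1},{"offset":[-0.46,0.65,0],"delta_rot":[0,0,-0.1],"hand":1},{"offset":[0,0,0],"delta_rot":[0,0,0],"hand":1},{"offset":[0,0,0],"delta_rot":[0,0,0],"hand":1},{"offset":[0,0,0],"delta_rot":[0,0,0],"hand":1}]'
python3 plan.py .640 .0942 .1043 -9 4
```

```text
clock: 23.9
eef_pos: [0.5718, 0.1598, 0.167]
tool_rot: [[0.197, 0.98, -0.002], [0.98, -0.197, -0.0], [-0.001, -0.002, -1.0]]
wrist_force: [0.0, -0.4, -1.9]
finger_gap: 0.0435
clock: 24.48
eef_pos: [0.6384, 0.0939, 0.1674]
tool_rot: [[0.156, 0.988, -0.002], [0.988, -0.156, 0.0], [-0.0, -0.002, -1.0]]
wrist_force: [0.1, 0.1, -2.9]
finger_gap: 0.0434
at [0.6384 0.0939 0.1674] yaw -8.99 tilt 0.13 gap 0.0434 F [ 0.1  0.1 -2.9] t 24.48 n 4 dyaw -0.0
  off [0.00,0.01,0.53] rz 0.00
  off [0.00,0.01,0.53] rz 0.00
  off [0.00,0.01,0.53] rz 0.00
  off [0.00,0.01,0.53] rz 0.00
```

```bash
python3 -m jog '[{"offset":[0,0.03,0.5],"delta_rot":[0,0,0],"hand":1},{"offset":[0,0.01,0.6],"delta_rot":[0,0,0],"hand":1},{"offset":[0,0,0.5],"delta_rot":[0,0,0],"hand":1},{"offset":[0,0,0.3],"delta_rot":[0,0,0],"hand":1},{"offset":[0,0,0.18],"delta_rot":[0,0,0],"hand":1},{"offset":[0,0,0],"delta_rot":[0,0,0],"hand":1},{"offset":[0,0,0],"delta_rot":[0,0,0],"hand":1}]'
python3 plan.py .640 .0942 .1043 -9 1
```

```text
clock: 25.07
eef_pos: [0.6403, 0.094, 0.1068]
tool_rot: [[0.155, 0.988, 0.001], [0.988, -0.155, 0.0], [0.0, 0.001, -1.0]]
wrist_force: [-0.1, 0.0, -1.8]
finger_gap: 0.0436
at [0.6403 0.094  0.1068] yaw -8.94 tilt 0.03 gap 0.0436 F [-0.1  0.  -1.8] t 25.07 n 1 dyaw -0.1
  off [0.01,-0.01,0.08] rz 0.01
```

Then I set it down, release, rise and back off to look.

```bash
python3 -m jog '[{"offset":[0,0,0.08],"delta_rot":[0,0,0],"hand":1},{"offset":[0,0,0],"delta_rot":[0,0,0],"hand":1},{"offset":[0,0,0],"delta_rot":[0,0,0],"hand":1}]'
python3 -m jog '[{"offset":[0,0,0],"delta_rot":[0,0,0],"hand":0.4},{"offset":[0,0,0],"delta_rot":[0,0,0],"hand":0},{"offset":[0,0,0],"delta_rot":[0,0,0],"hand":0},{"offset":[0,0,0],"delta_rot":[0,0,0],"hand":0},{"offset":[0,0,0],"delta_rot":[0,0,0],"hand":0},{"offset":[0,0,-0.3],"delta_rot":[0,0,0],"hand":0},{"offset":[0,0,-0.8],"delta_rot":[0,0,0],"hand":0},{"offset":[0,0,-1],"delta_rot":[0,0,0],"hand":0}]'
python3 -m jog '[{"offset":[0,0,-1],"delta_rot":[0,0,0],"hand":0},{"offset":[0,0,-1],"delta_rot":[0,0,0],"hand":0},{"offset":[0,0,-1],"delta_rot":[0,0,0],"hand":0},{"offset":[0,0,-1],"delta_rot":[0,0,0],"hand":0},{"offset":[0,0,-1],"delta_rot":[0,0,0],"hand":0}]'
python3 plan.py .52 -.11 .29 -9 9
```

```text
clock: 25.32
eef_pos: [0.6409, 0.0936, 0.1049]
tool_rot: [[0.156, 0.988, 0.002], [0.988, -0.156, 0.0], [0.0, 0.002, -1.0]]
wrist_force: [0.3, 0.2, 3.6]
finger_gap: 0.0436
clock: 25.98
eef_pos: [0.6393, 0.0935, 0.1663]
tool_rot: [[0.156, 0.988, -0.004], [0.988, -0.156, -0.0], [-0.001, -0.004, -1.0]]
wrist_force: [0.5, 0.3, -0.7]
finger_gap: 0.0851
clock: 26.4
eef_pos: [0.6399, 0.0935, 0.3194]
tool_rot: [[0.156, 0.988, 0.001], [0.988, -0.156, 0.0], [0.0, 0.001, -1.0]]
wrist_force: [0.8, -0.1, -0.3]
finger_gap: 0.0853
at [0.6399 0.0935 0.3194] yaw -8.96 tilt 0.05 gap 0.0853 F [ 0.8 -0.1 -0.3] t 26.4 n 9 dyaw -0.0
  off [-0.81,-0.32,0.11] rz 0.00
  off [-0.81,-0.32,0.11] rz 0.00
  off [-0.81,-0.32,0.11] rz 0.00
  off [-0.81,-0.32,0.11] rz 0.00
  off [-0.81,-0.32,0.11] rz 0.00
  off [-0.81,-0.32,0.11] rz 0.00
  off [-0.81,-0.32,0.11] rz 0.00
  off [-0.81,-0.32,0.11] rz 0.00
  off [-0.81,-0.32,0.11] rz 0.00
```

```bash
python3 -m jog '[{"offset":[-0.81,-0.32,0],"delta_rot":[0,0,0],"hand":0},{"offset":[-0.81,-0.32,0],"delta_rot":[0,0,0],"hand":0},{"offset":[-0.81,-0.32,0],"delta_rot":[0,0,0],"hand":0},{"offset":[-0.81,-0.32,0],"delta_rot":[0,0,0],"hand":0},{"offset":[-0.81,-0.32,0],"delta_rot":[0,0,0],"hand":0},{"offset":[-0.81,-0.32,0],"delta_rot":[0,0,0],"hand":0},{"offset":[-0.81,-0.32,0],"delta_rot":[0,0,0],"hand":0},{"offset":[-0.81,-0.32,0],"delta_rot":[0,0,0],"hand":0}]'
python3 -m jog '[{"offset":[-0.81,-0.32,0],"delta_rot":[0,0,0],"hand":0},{"offset":[0,0,0],"delta_rot":[0,0,0],"hand":0},{"offset":[0,0,0],"delta_rot":[0,0,0],"hand":0},{"offset":[0,0,0],"delta_rot":[0,0,0],"hand":0}]'
python3 shot.py 7; python3 - <<'E'
from h import *
im=robot.capture("scene");cv2.imwrite("pics/scene7.png",cv2.resize(im[120:310,130:400,::-1],None,fx=2.8,fy=2.8,interpolation=cv2.INTER_CUBIC))
w=cv2.imread("pics/w7.png");cv2.imwrite("pics/w7z.png",cv2.resize(w[0:290,190:420],None,fx=2,fy=2,interpolation=cv2.INTER_CUBIC))
E
```

```text
clock: 27.07
eef_pos: [0.5333, -0.0874, 0.3178]
tool_rot: [[0.156, 0.988, 0.001], [0.988, -0.156, -0.0], [-0.0, 0.001, -1.0]]
wrist_force: [0.0, -0.8, -0.1]
finger_gap: 0.0855
clock: 27.4
eef_pos: [0.521, -0.1089, 0.3175]
tool_rot: [[0.156, 0.988, 0.001], [0.988, -0.156, 0.0], [0.0, 0.001, -1.0]]
wrist_force: [0.2, 0.8, 0.3]
finger_gap: 0.0855
```

View pics/w7z.png

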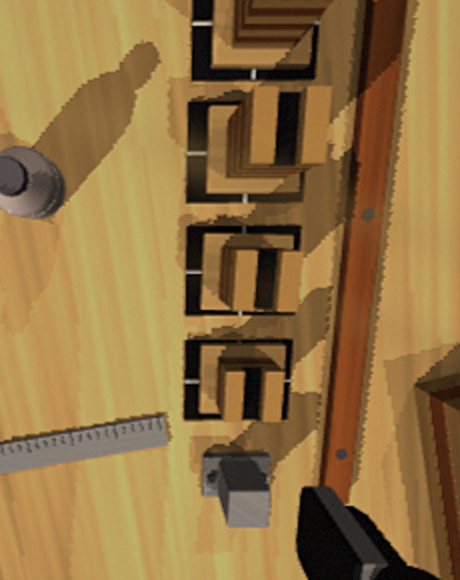

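View pics/scene7.png

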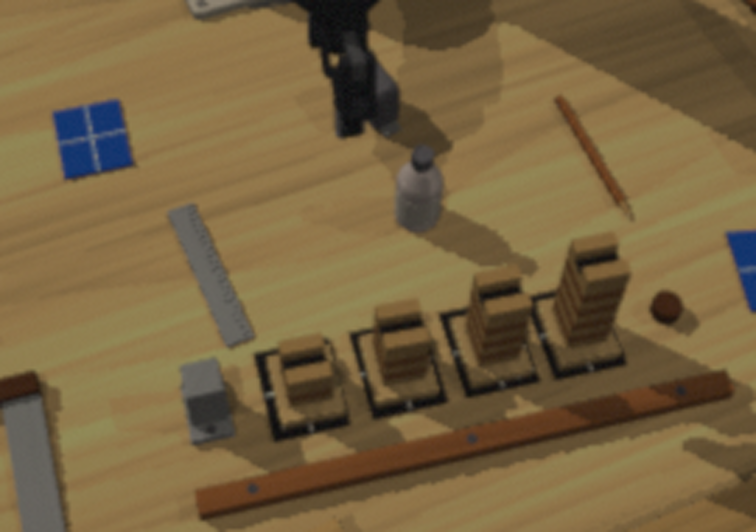

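```bash
python3 - <<'E'
from h import *
import pickle
m=pickle.load(open("w7.pkl","rb"))[1]
for h,px,P in((.06,[(222,372),(284,370),(283,419),(220,421)],(.5983,-.1695)),(.085,[(232,250),(300,248),(298,312),(229,309)],(.611,-.0795)),(.11,[(251,88),(332,87),(327,165),(250,163)],(.6257,.009))):
    Q=np.array([back("wrist",((u+.5)/2-.5+190,(v+.5)/2-.5),h+.004,m) for u,v in px]);ex=Q[1]+Q[2]-Q[0]-Q[3]
    print(h,np.round(Q.mean(0)[:2]-P,4),np.degrees(np.arctan2(ex[1],ex[0])).round(1),np.linalg.norm(ex)/2)
    # pad arm ends check
ims={"top":(robot.capture("top"),robot.camera_model("top"))}
b=cv2.resize(ims["top"][0],None,fx=5,fy=5,interpolation=cv2.INTER_CUBIC)[:,:,::-1].copy()
for h,p in((.06,(.5983,-.1695)),(.085,(.611,-.0795)),(.11,(.6257,.009)),(.135,(.640,.0942))): draw(b,"top",h,(*p,np.radians(-9)),ims["top"][1],.004,5)
cv2.imwrite("pics/top8.png",b[560:880,940:1690])
E
python3 plan.py .52 .02 .3175 -9 5
```

```text
0.06 [0.0003 0.0023] -7.1 0.04752408709345282
0.085 [-0.0006  0.0001] -9.4 0.0458075610103831
0.11 [ 0.0014 -0.0009] -9.3 0.04541865806508885
at [ 0.5213 -0.1083  0.317 ] yaw -8.9 tilt 0.01 gap 0.0853 F [-0.9  0.6 -0.2] t 27.55 n 5 dyaw -0.1
  off [0.84,-0.14,-0.00] rz 0.00
  off [0.84,-0.14,-0.00] rz 0.00
  off [0.84,-0.14,-0.00] rz 0.00
  off [0.84,-0.14,-0.00] rz 0.00
  off [0.84,-0.14,-0.00] rz 0.00
```

View pics/top8.png

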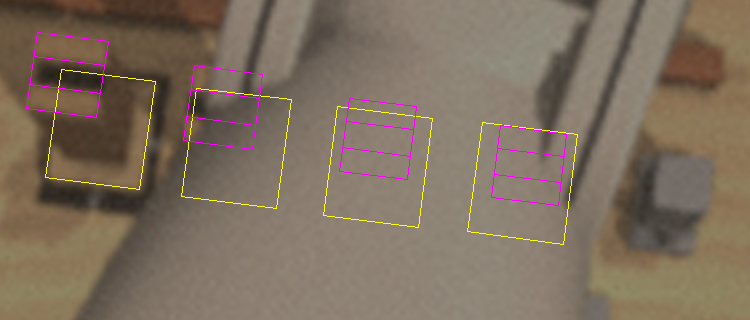

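Three chocks are within 2.5 mm of their pad centres. The arm hides most of the row in the top view, so I'll move along for a direct look at the 135.

```bash
python3 -m jog '[{"offset":[0.84,-0.14,0],"delta_rot":[0,0,0],"hand":0},{"offset":[0.84,-0.14,0],"delta_rot":[0,0,0],"hand":0},{"offset":[0.84,-0.14,0],"delta_rot":[0,0,0],"hand":0},{"offset":[0.84,-0.14,0],"delta_rot":[0,0,0],"hand":0},{"offset":[0.84,-0.14,0],"delta_rot":[0,0,0],"hand":0},{"offset":[0,0,0],"delta_rot":[0,0,0],"hand":0},{"offset":[0,0,0],"delta_rot":[0,0,0],"hand":0},{"offset":[0,0,0],"delta_rot":[0,0,0],"hand":0}]'
python3 shot.py 8; python3 - <<'E'
import cv2
from h import *
import pickle
im,m=pickle.load(open("w8.pkl","rb"))
b=cv2.resize(im,None,fx=4,fy=4,interpolation=cv2.INTER_CUBIC)[:,:,::-1].copy();r=b.copy()
for h,p in((.11,(.6257,.009)),(.135,(.640,.0942))): draw(b,"wrist",h,(*p,np.radians(-9)),m,.004,4)
cv2.imwrite("pics/w8z.png",np.hstack([r[220:800,1050:1440],b[220:800,1050:1440]]))
E
```

```text
clock: 28.22
eef_pos: [0.52, 0.0191, 0.3169]
tool_rot: [[0.154, 0.988, -0.0], [0.988, -0.154, -0.0], [-0.0, -0.0, -1.0]]
wrist_force: [0.1, -0.2, -0.1]
finger_gap: 0.0855
```

View pics/w8z.png

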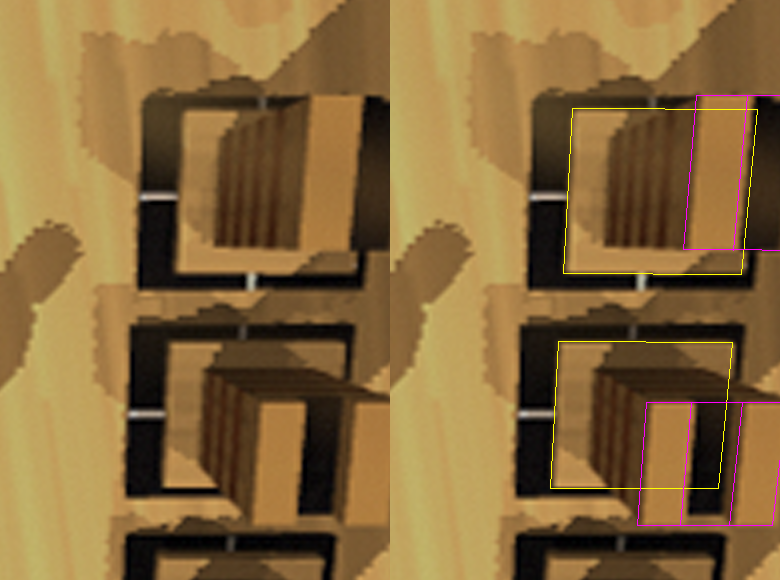

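```bash
python3 -c "
from rig import robot
print(robot.job_done())"
```

```text
the job is handed in; nothing more can be done
None
```

All four chocks now stand upright on the pads. From the steel end stop they run 60, 85, 110 and 135 mm, each groove along the row. The glue bottle is upright and was not touched, and I handed the job in at about 28 s on the robot's clock.

**60, 85 and 110:** The last wrist views put each within about 2.5 mm of its pad centre and within about 2° of the row direction (limits 13 mm and about 12°).

**135:** Its groove face was partly cut off in the views I measured from. I judged it by overlaying a wireframe, which showed it about 2–3 mm off in x and turned the right way.

**Disagreement:** The top camera placed the pads 2–5 mm nearer the robot than the wrist view, with the scene camera mostly agreeing with the wrist. I used the wrist positions. The arm hid most of the row in the final top view, so the top camera gave no independent check of the placing.

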